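Set the roller of a block-printing press to the step gauge

TASK

The roller of the bench press stands too low for the blocks we print next. Swing the eccentric's lever to raise it until the thin nose of the step gauge goes under the roller but the thick step does not; then try it: on the bed, slide the gauge nose-first under the middle of the roller, without forcing, until its step comes up against the roller. Draw the gauge back out and leave it standing flat on the near part of the bed, clear of the roller, and do not disturb the carved block on the bed or the hand ink roller lying nearby.

Things in the scene. Friction and masses are not known exactly. Their poses are not given: they have to be found in the camera images.
- press: Fixed green bench roller press. Origin on the table below the roller's middle; +x the way the gauge goes in (away from the robot), +y along the roller; yaw within 0.2 rad. Bed: flat aluminium, top 50 mm above the table, y -95 to 95, x -210 to 170 mm; a low 5 mm pull bar reaches x = -238. Cheeks (side plates) at |y| 106 to 118 mm, x -46 to 54 mm, 205 mm high.
- under_roller (a point): Point on the bed's top under the roller's middle (press frame x 0, y 0, z 50 mm; axes as the press). A clear guard with red lower edge hangs before the roller, cheek to cheek: lower edge at x = -58, 140 mm above the table; top at x = -45, 200 mm above the table. A vertical gripper strikes it before the gauge is home: lean back to the robot, about 40 degrees from vertical.
- roller: Black rubber roller, 70 mm diameter, 200 mm long along the press's y, turning freely on the eccentric shaft; origin at its centre. The gap under it is the height of this origin above the table minus 85 mm.
- eccentric (a joint): Eccentric shaft angle q, 0 to 1.83 rad; axis along press y at x = 9 mm, 107 mm above the table. At 0 the lever points to the robot, 20 degrees above level; growing q swings it up and over, away. Gap under the roller in mm: 22 + 9 sin(q - 0.873). Starts too tight, q 0 to 0.45 (gap 15 to 18). Stiff: about 0.8 N m (7 N at the grip) to turn; stays where it is left.
- lever_grip (a point): Middle of the black round grip at the lever's end: 20 mm diameter, 65 mm long along the press's y, at press y = -174 mm (robot's right), 110 mm from the eccentric axis. Its frame turns with the lever. The steel lever arm is 35 mm from this point towards the press, the cheek 56 mm.
- gauge: Loose step gauge, 0.17 to 0.34 kg, on the table left or right of the press, nose within 0.3 rad of press +x. Origin under the step face, +x to the nose. Nose: aluminium, 20 mm thick, 40 wide, x 0 to 40. Step: brass, 24 thick, 40 wide, x -44 to 0. Wooden handle on the step, 20 mm across y, 24 deep, leaning back (-x) 40 degrees from vertical, axis from x -22, z 24 to x -57, z 65 mm (red end).
- gauge_grip (a point): Point on the handle's axis 34 mm above the step along the lean: x = -44, z = 50 mm in the gauge's frame (axes as the gauge). Take it here across y with the fingers leaning like the handle.
- gauge_step (a point): Bottom of the step face, where nose and step meet (the gauge's origin; axes as the gauge). When the step meets the roller with the gap at 22 mm it is 12 mm short of under_roller (6 to 16 mm over the good range).
- carved_block: Wooden printing block with a grip, 90 x 120 x 50 mm, standing on the bed beyond the roller. Leave it.
- brayer: Hand ink roller, 170 mm long overall, lying on the table on the other side of the press from the gauge; origin at mid-length. Leave it.
Mind the look-alikes: they are no part of the job. Leave any green or pink look-alike of the gauge alone.

How it is judged:
On the way, in this order (a step that is already met when the one before it is completed fails the run):
1. the lever has been set so that the gap is between nose and step thickness (20 to 24 mm) (value of joint eccentric between 0.64 and 1.11 rad), for 0.3 s.
2. with the gap so set, the gauge stands on the bed with its nose under the roller and its step up against it (all of step 1 and x of gauge_step in the frame of under_roller between -0.022 and 0.005 m and y of gauge_step in the frame of under_roller between -0.06 and 0.06 m and z of gauge_step in the frame of under_roller below 0.004 m and angle between the x axis of gauge and the x axis of press, either way round below 0.35 rad), for 0.1 s.
At the end, for the whole second after the job is handed in: The eccentric stands at 0.64 to 1.11 rad (gap 20 to 24 mm), and the gauge stands flat (within 0.08 rad) and at rest on the near part of the bed, its step face at least 77 mm before the roller's middle (nose clear of the roller), released (all of step 1 and x of gauge_step in the frame of under_roller below -0.077 m and z of gauge_step in the frame of under_roller between -0.004 and 0.004 m and angle between gauge's own z axis and vertical below 0.08 rad and linear speed of gauge below 0.01 m/s and contact force between gauge and roller below 0.1 N); the robot touches nothing.
It fails at once if the gauge is forced against the roller (over 40 N) (contact force between gauge and roller above 40 N).
It fails at once if the carved block or the hand ink roller is disturbed (moved over 30 mm) (distance of any of carved_block, brayer from where it was at the start of the episode above 0.03 m).
It also fails if it takes over 72 s, if anything falls off the work surface, if the arm or the gripper's body presses on something with over 40 N, if the wrist force passes 120 N, or if a joint passes its speed limit or range.

ROBOT

A 6-joint arm with a two-finger parallel gripper is mounted at the origin on the work surface. World frame = base frame: x ahead of the robot, y to its left, z up, the work surface at z = 0. Lengths are in m, angles in rad, forces in N, time in s.
With the tool pointing down it reaches from about 0.325 to 0.775 m from the base axis. Payload 9.3 kg.
Tool frame: the origin (TCP) lies at the very end of the fingers, on their centre line; the grasp point (between the pads) lies 19 mm behind it (robot.hold_point_z is the distance from the TCP to the grasp point, in m); z points along the fingers, x is the direction in which the jaws open and shut, and the axes are right-handed (so a half turn about z gives the same grasp; the last joint's range is limited). The gripper opens to 85 mm and grips with 20 to 120 N. Pads are 22 mm wide; open, the fingers measure 114 mm over their backs; the gripper's body (76 mm by 85 mm) begins 54 mm behind the grasp point. The pads swing forward as they close: fully open they stand 13 mm farther back than shut.
Start: joints at [-1.314, 0.259, 0.021, 1.334, 0, 1.418], TCP at [0.219, -0.504, 0.196] pointing down, gripper open.
Joint ranges: [-3.04, 3.04], [-0.91, 1.82], [-1.04, 1.36], [-1.92, 1.95], [-1.52, 1.45], [-3.14, 3.14]. Speed limits (rad/s): [2.22, 2.22, 2.79, 3.14, 3.14, 3.14].

INTERFACE

Orientations are given as a unit quaternion [x, y, z, w].
In Python, from station import robot gives the robot as it stands. The module is installed in compiled form; this text tells all that it offers.
- The arm moves only by the tool play_rows, never from a script. Its arguments are lists of equal length, an entry for each row: "offset": the shift along the tool's x, y, z in cm, a list of three; "roll": the turn about the tool's z in rad. In form: {"offset": [[x, y, z], ...], "roll": [roll, ...]}. A call has 1 to 10 rows; each row is the pose to reach, as a shift and turn from the pose commanded when the call began, along the tool's axes at that moment; what a row does not reach only later rows make up. A row lasts 1/12 s, in which the tool goes at most 41.7 mm and 7.16 degrees, less where a joint would pass 70% of its speed; a pose out of reach is approached as far as the arm can. A call with a gripper value outside its range is refused whole. "gripper" is the opening, from -1 (shut) to 1 (fully open), set as the call begins (left out, the last holds). The fingers move at their own pace and stop on an object; the grip force is fixed at half the most. Time passes only in rows, so rows that repeat a pose let the fingers close. It gives the time, the measured TCP pose, the force and the opening at its end, in the units of the state.
- robot.sense(): the state, without advancing time (a new reading comes with each control period).
- robot.read_camera(name): name is "side" or "top"; returns the picture (384x512x3 uint8, red, green, blue); there is no depth.
- robot.get_calibration(name): a dict with "mtx" (3x3 intrinsics, pixels), "rvec" (rotation vector, rad) and "tvec" (3), from world to camera coordinates, as OpenCV has them. Camera axes: x right, y down, z forward; pixel columns grow to the right and rows downward; lengths in m; the calibration is good to about 2 mm. A picture is of the moment at which its call begins. get_calibration takes no time and is no camera call.
- robot.close_job(): hands the job in, once; it reports no verdict.
Trained networks look in the newest picture that a camera, given by its name, has taken for a name from the list of things; names that differ only in an ending like _2 or _b are one class to them, and where a whole thing is asked for, a point or a joint stands for the part that bears it (a point fixed in the world has none). Each returns a list of dicts, best first, with "p" (0 to 1); they miss things now and then, are a little off and sometimes report something else, mostly with a low value. They report only what shows in the picture. A call takes as long as a camera call. They do not tell look-alikes from the thing itself.
- robot.find_in(camera, label): "location" ([row, column] in pixels, amid what is visible of it).
- robot.outline_of(camera, label): "pixels" (384x512 bool, what is visible of it) and "location" ([row, column] in pixels, amid what is visible of it).
The state is a dict: "time": time; "joint_pos": joint angles; "joint_vel": joint speeds; "effort": joint torques, N m; "tool_pos": TCP position; "tool_rot": TCP orientation; "wrist_force": force on the tool from outside, world axes, zero at the start; "wrist_torque": the same for the moment, N m; "gripper_width": finger opening in m.
Only numpy, scipy, OpenCV 4.12 (cv2) and the standard library are available. Lean on these libraries where they do the work, as an engineer would, in place of code of your own. Each camera call takes 0.05 s, during which the arm holds its last target.

## Working session

There is one attempt and no reset: what is moved stays moved. The work goes in short steps, Python scripts to look and compute and a tool call to move; the robot and the scene stay as the last step left them, time stands still between calls to the robot, and variables do not carry over. Pictures are saved under pics/ and viewed, and the job is handed in when it is done.

Besides the shell and the picture viewer there is one more tool, called after "Request:" as name(argument=value, ...) on one line, values as JSON. play_rows: Moves the arm, as the interface text tells. Its arguments: {"type":"object","properties":{"offset":{"type":"array","items":{"type":"array","items":{"type":"number"}}},"roll":{"type":"array","items":{"type":"number"}},"gripper":{"type":"number"}},"required":["offset","roll"]}

```bash
mkdir -p pics; ls; python3 - <<'E'
from station import robot
import cv2
for n in ["side","top"]:
    im=robot.read_camera(n); cv2.imwrite(f"pics/{n}0.png",im[:,:,::-1])
    c=robot.get_calibration(n); print(n,c)
    for l in ["press","roller","lever_grip","gauge","gauge_grip","gauge_step","carved_block","brayer"]:
        try: print(l,[( [round(v) for v in d["location"]],round(d["p"],2)) for d in robot.find_in(n,l)])
        except Exception as e: print(l,e)
s=robot.sense();print(s)
E
```

```text
pics
side {'mtx': array([[483.7865592 ,   0.        , 252.96510291],
       [  0.        , 483.7865592 , 185.23635551],
       [  0.        ,   0.        ,   1.        ]]), 'rvec': array([ 1.11721281, -2.28104172,  1.09978039]), 'tvec': array([0.38155219, 0.40589858, 1.08638088])}
press [([212, 250], 0.61)]
roller [([199, 241], 0.68), ([189, 336], 0.36)]
lever_grip [([193, 254], 0.84)]
gauge [([195, 338], 0.65), ([158, 350], 0.58)]
gauge_grip [([161, 346], 0.87), ([191, 338], 0.69)]
gauge_step [([188, 335], 0.56), ([162, 348], 0.56), ([211, 251], 0.32)]
carved_block [([210, 251], 0.71)]
brayer [([255, 173], 0.71), ([192, 256], 0.54)]
top {'mtx': array([[397.93136337,   0.        , 250.51526535],
       [  0.        , 397.93136337, 191.35482374],
       [  0.        ,   0.        ,   1.        ]]), 'rvec': array([ 2.19310076, -2.14920306,  0.11333915]), 'tvec': array([-0.05689012,  0.64993458,  1.22574243])}
press [([200, 228], 0.86)]
roller [([183, 228], 0.67)]
lever_grip [([185, 236], 0.59)]
gauge [([196, 365], 0.88), ([227, 322], 0.79), ([241, 359], 0.57)]
gauge_grip [([245, 358], 
[... 191 characters left out ...]
], 0.71)]
{'time': 0.9, 'joint_pos': array([-1.31357093e+00,  2.58565403e-01,  2.15033865e-02,  1.33369614e+00,
        6.55039473e-06,  1.41819171e+00]), 'joint_vel': array([ 0.00069562, -0.00032633, -0.00070843,  0.00098584,  0.00048117,
        0.0010273 ]), 'effort': array([-3.46470028e-03, -5.55367362e+01,  3.44737530e+01,  1.63430566e-03,
       -3.16382630e-04,  3.62683409e-06]), 'tool_pos': array([ 0.21914429, -0.50445392,  0.19599887]), 'tool_rot': array([ 8.36197771e-01, -5.48428015e-01,  1.63728474e-05,  1.03362360e-05]), 'wrist_force': array([ 0.3767374 , -0.46648823,  0.25571562]), 'wrist_torque': array([0.01412569, 0.00613342, 0.01539253]), 'gripper_width': 0.08534872942458636}
```

```bash
python3 - <<'E'
import cv2
for n in ["side","top"]:
    im=cv2.imread(f"pics/{n}0.png")
    cv2.imwrite(f"pics/{n}0b.png",cv2.resize(im,(800,600),interpolation=cv2.INTER_CUBIC))
im=cv2.imread("pics/top0.png"); cv2.imwrite("pics/top0c.png",cv2.resize(im[120:280,110:400],None,fx=2.7,fy=2.7,interpolation=cv2.INTER_CUBIC))
im=cv2.imread("pics/side0.png"); cv2.imwrite("pics/side0c.png",cv2.resize(im[110:300,130:390],None,fx=3,fy=3,interpolation=cv2.INTER_CUBIC))
E
```

```text
(no output)
```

View pics/top0c.png

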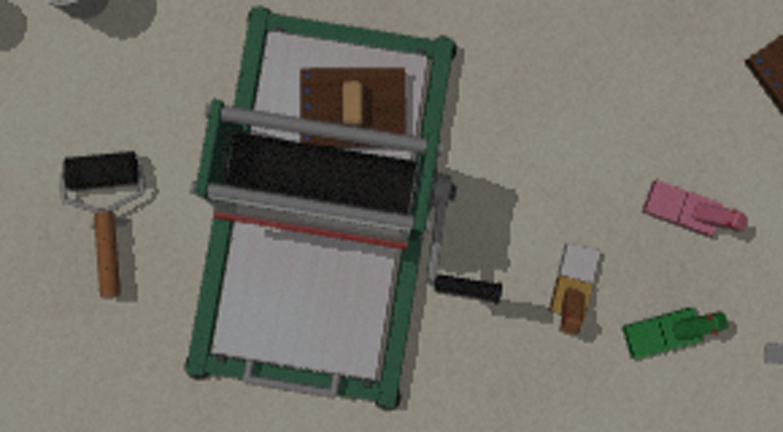

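View pics/side0c.png

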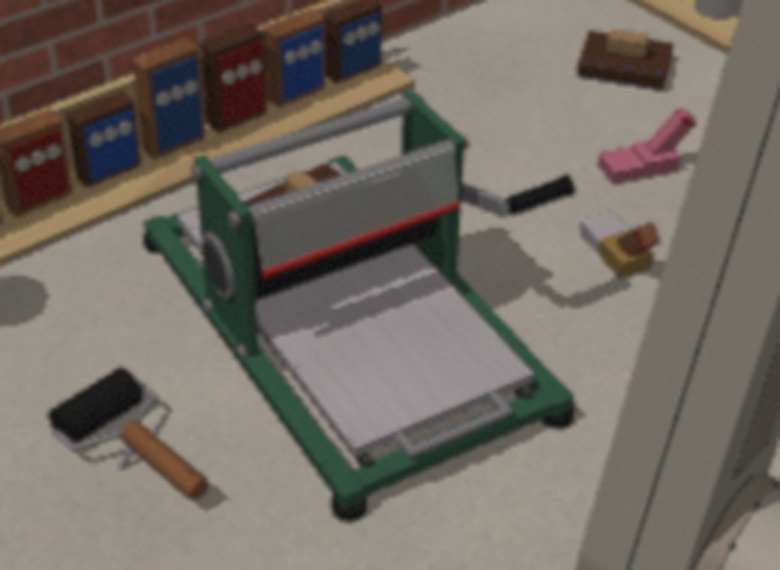

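View pics/side0b.png

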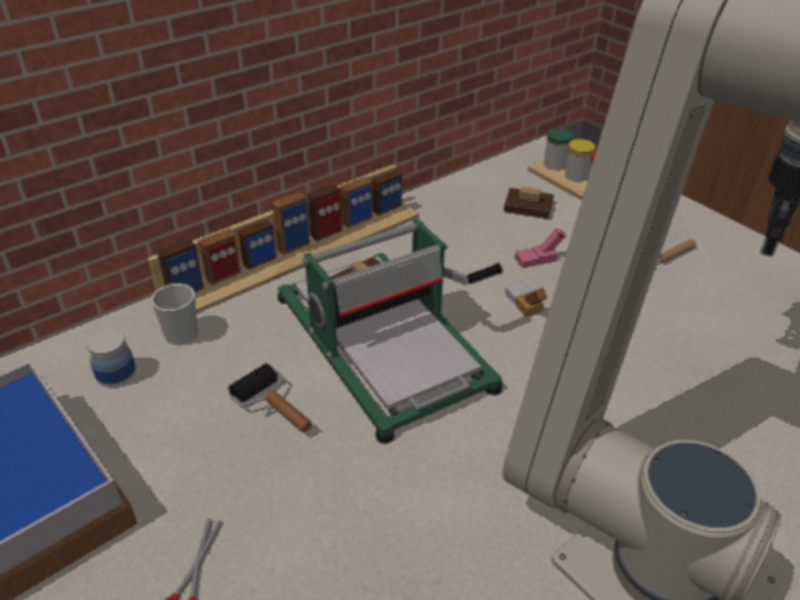

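```bash
cat > h.py <<'E'
import numpy as np, cv2
from station import robot
from scipy.spatial.transform import Rotation as R
from scipy.optimize import least_squares
cal={n:robot.get_calibration(n) for n in("side","top")}
def proj(n,P):
    c=cal[n]; p,_=cv2.projectPoints(np.asarray(P,float).reshape(-1,1,3),c["rvec"],c["tvec"],c["mtx"],None); return p.reshape(-1,2)
def T(x,y,yaw,P):
    P=np.atleast_2d(np.asarray(P,float)); c,s=np.cos(yaw),np.sin(yaw)
    return np.c_[x+c*P[:,0]-s*P[:,1],y+s*P[:,0]+c*P[:,1],P[:,2]]
def ray(n,uv):
    c=cal[n]; Rm=cv2.Rodrigues(c["rvec"])[0]; d=Rm.T@np.linalg.inv(c["mtx"])@[uv[0],uv[1],1]; o=-Rm.T@c["tvec"]; return o,d
def atz(n,uv,z):
    o,d=ray(n,uv); return o+d*(z-o[2])/d[2]
def grip(q,y=-.174):
    a=np.radians(20)+q
    return [.009-.11*np.cos(a),y,.107+.11*np.sin(a)]
def crop(n,im,r0,r1,c0,c1,f,name,pts=[]):
    b=cv2.resize(im[r0:r1,c0:c1][:,:,::-1],None,fx=f,fy=f,interpolation=cv2.INTER_CUBIC)
    for P,col in pts:
        for u,v in proj(n,P): cv2.circle(b,(int((u-c0+.5)*f),int((v-r0+.5)*f)),2,col,-1)
    cv2.imwrite("pics/"+name,b)
GL=[[.04,.02,.02],[.04,-.02,.02],[0,.02,.024],[0,-.02,.024],[-.044,.02,.024],[-.044,-.02,.024],[-.057,0,.065],[.04,.02,0],[.04,-.02,0],[-.044,.02,0],[-.044,-.02,0]]
E
cat > fit.py <<'E'
from h import *
tu=lambda u,v:((u/2.7+110-.5),(v/2.7+120-.5)); su=lambda u,v:((u/3+130-.5),(v/3+110-.5))
obs=[("top",[-.210,.095,.05],tu(212,372)),("top",[-.210,-.095,.05],tu(380,380)),("top",[.17,-.095,.05],tu(428,54)),("top",[.17,.095,.05],tu(265,30)),
("top",[-.058,.106,.14],tu(216,216)),("top",[-.058,-.106,.14],tu(407,246)),
("side",[-.058,.106,.14],su(262,275)),("side",[-.058,-.106,.14],su(458,207)),("side",[-.21,.095,.05],su(358,450)),("side",[-.21,-.095,.05],su(535,378))]
gr=[("top",-.1415,tu(436,284)),("top",-.2065,tu(501,294)),("side",-.1415,su(508,205)),("side",-.2065,su(573,184))]
def f(p):
    r=[]
    for n,P,uv in obs: r+=list(proj(n,T(*p[:3],P))[0]-uv)
    for n,y,uv in gr: r+=list(proj(n,T(*p[:3],grip(p[3],y)))[0]-uv)
    return r
s=least_squares(f,[.5,0,0,.2],loss="soft_l1"); print(s.x); print(np.round(np.reshape(f(s.x),(-1,2)),1).tolist())
pr=s.x
go=[(tu(568,243),0),(tu(601,251),1),(tu(560,276),2),(tu(594,284),3),(tu(553,310),4),(tu(570,328),6)]
gs=[(su(583,218),0),(su(614,215),0)]
def g(p):
    r=[]
    for uv,i in go: r+=list(proj("top",T(*p,GL[i]))[0]-uv)
    return r
s=least_squares(g,[.45,-.25,-.1],loss="soft_l1"); print(s.x,np.round(np.reshape(g(s.x),(-1,2)),1).tolist())
gp=s.x
print("grip world",T(*pr[:3],grip(pr[3])),"gauge grip",T(*gp,[-.044,0,.05]))
x,y,w,q=pr
pm=T(x,y,w,[o[1] for o in obs]); gm=T(x,y,w,[grip(q,-.1415),grip(q,-.2065),grip(q)]); G=T(*gp,GL)
extra=T(x,y,w,[[a,b*.112,.205] for a in(-.046,.054) for b in(-1,1)])
for n,box in(("top",(120,280,110,380,2.9)),("side",(110,300,130,390,3))):
    im=cv2.imread(f"pics/{n}0.png")[:,:,::-1]
    crop(n,im,*box,f"fit_{n}.png",[(pm,(0,255,255)),(gm,(0,0,255)),(G,(255,0,255)),(extra,(255,255,0))])
E
python3 fit.py
```

```text
[ 0.65447452  0.02149011 -0.12608339  0.03426835]
[[0.7, -5.2], [-0.3, 0.9], [-0.5, 1.2], [0.4, 1.5], [-0.7, 0.9], [1.3, 0.5], [-0.5, 0.5], [-0.3, -1.1], [-0.6, -0.4], [-0.5, -2.2], [1.2, 0.3], [-0.2, -0.1], [0.4, -0.0], [-2.9, 0.1]]
[ 0.5558027  -0.27558422 -0.24594387] [[0.1, -0.2], [0.0, 0.1], [0.2, -0.3], [-0.2, 0.0], [-0.7, 0.6], [0.5, -0.1]]
grip world [[ 0.54031595 -0.13943189  0.14814162]] gauge grip [[ 0.51312675 -0.26487145  0.05      ]]
```

View pics/fit_top.png

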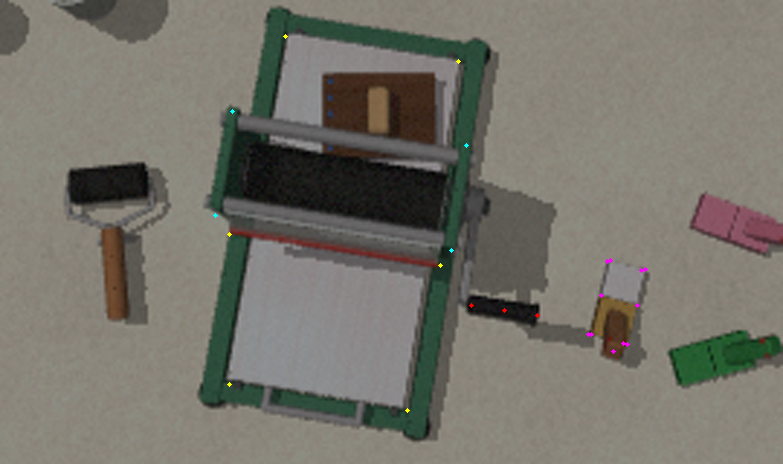

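View pics/fit_side.png

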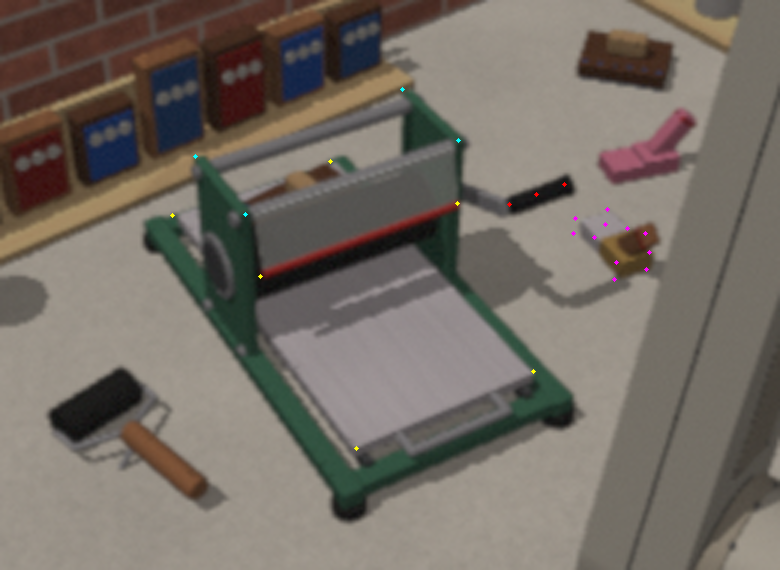

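```bash
python3 - <<'E'
from h import *
im=cv2.imread("pics/side0.png")[:,:,::-1]; crop("side",im,155,215,290,355,9,"zs.png")
im=cv2.imread("pics/top0.png")[:,:,::-1]; crop("top",im,200,260,260,345,9,"zt.png")
E
```

```text
(no output)
```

View pics/zs.png

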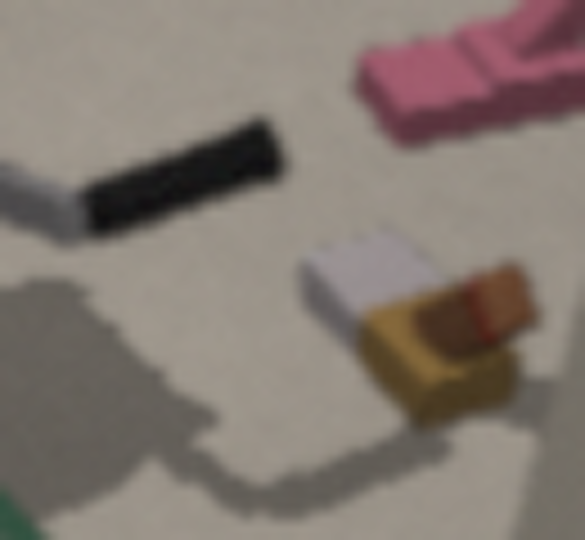

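View pics/zt.png

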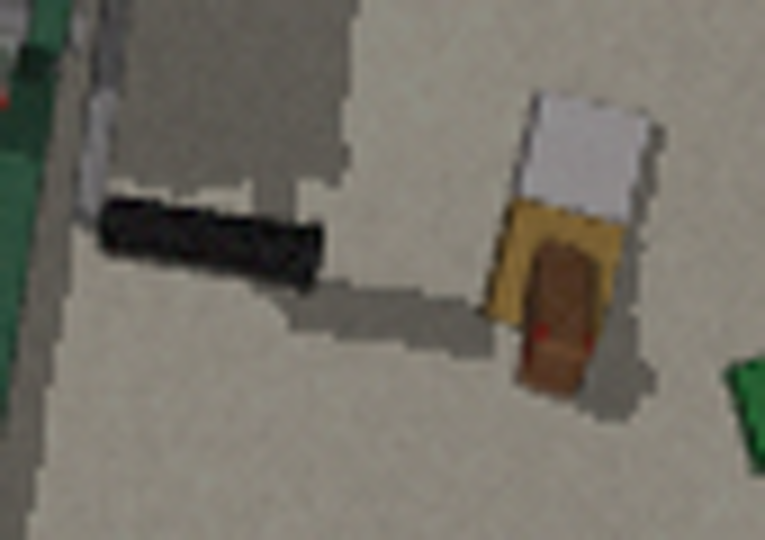

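```bash
cat > fit2.py <<'E'
from h import *
tu=lambda u,v:((u/9+260-.5),(v/9+200-.5)); su=lambda u,v:((u/9+290-.5),(v/9+155-.5))
go=[("top",tu(*a),i) for a,i in (((535,92),0),((652,120),1),((512,200),2),((625,222),3),((488,315),4))]+[("side",su(*a),i) for a,i in (((302,268),0),((385,232),1),((362,315),2),((425,375),4),((520,345),5),((425,425),9))]
def g(p):
    r=[]
    for n,uv,i in go: r+=list(proj(n,T(*p,GL[i]))[0]-uv)
    return r
s=least_squares(g,[.55,-.27,-.2],loss="soft_l1"); print(s.x,np.round(np.reshape(g(s.x),(-1,2)),1).tolist())
gp=s.x
# lever grip centre triangulated
A=[];b=[]
for n,uv in(("top",tu(210,242)),("side",su(180,180))):
    o,d=ray(n,uv); d/=np.linalg.norm(d); M=np.eye(3)-np.outer(d,d); A.append(M); b.append(M@o)
print("grip c",np.linalg.lstsq(np.vstack(A),np.hstack(b),rcond=None)[0])
print("gauge grip",T(*gp,[-.044,0,.05]))
gr=[("top",-.1415,tu(105,225)),("top",-.2065,tu(315,258)),("side",-.1415,su(88,212)),("side",-.2065,su(272,150))]
def f(q): return np.ravel([proj(n,T(.6545,.0215,-.126,grip(q[0],y)))[0]-uv for n,y,uv in gr])
s=least_squares(f,[.2]);print(s.x,f(s.x))
E
python3 fit2.py
```

```text
[ 0.55402232 -0.27647738 -0.18705303] [[0.5, 0.3], [-0.2, -0.2], [0.9, 0.6], [0.7, 0.8], [0.9, 1.5], [-1.6, -1.2], [-0.6, -0.7], [-1.1, -0.4], [-0.1, 0.9], [-0.2, 0.5], [-1.0, 1.1]]
grip c [ 0.53924308 -0.13915018  0.14844629]
gauge grip [[ 0.51078983 -0.26829496  0.05      ]]
[0.02530362] [ 1.0158213   0.565311    0.26822728  0.23088598 -0.02847103  0.08702944
 -2.11674599  0.05628677]
```

```bash
cat >> h.py <<'E'
def off(target,yaw=None):
    s=robot.sense(); Rm=R.from_quat(s["tool_rot"]).as_matrix()
    o=Rm.T@(np.array(target)-s["tool_pos"])*100
    out=f"offset {np.round(o,2)}"
    if yaw is not None:
        x=Rm[:,0]; d=np.arctan2(x[1],x[0])-yaw; out+=f" roll {(d+np.pi)%(2*np.pi)-np.pi:.3f}"
    print(out)
def st():
    s=robot.sense(); Rm=R.from_quat(s["tool_rot"]).as_matrix()
    print("t",round(s["time"],2),"pos",np.round(s["tool_pos"],4),"X",np.round(Rm[:,0],3),"Z",np.round(Rm[:,2],3),"q",np.round(s["joint_pos"],3),"F",np.round(s["wrist_force"],1),"w",round(s["gripper_width"],4))
E
python3 -c "
from h import *
st(); off([.5385,-.145,.215],-.126)"
```

```text
t 0.9 pos [ 0.2191 -0.5045  0.196 ] X [ 0.398 -0.917  0.   ] Z [ 0. -0. -1.] q [-1.314  0.259  0.022  1.334  0.     1.418] F [ 0.4 -0.5  0.3] w 0.0853
offset [-20.24 -43.61  -1.9 ] roll -1.035
```

Request:
play_rows(offset=[[-20.2, -43.6, -2], [-20.2, -43.6, -2], [-20.2, -43.6, -2], [-20.2, -43.6, -2], [-20.2, -43.6, -2], [-20.2, -43.6, -2], [-20.2, -43.6, -2], [-20.2, -43.6, -2], [-20.2, -43.6, -2], [-20.2, -43.6, -2]], roll=[-1.035, -1.035, -1.035, -1.035, -1.035, -1.035, -1.035, -1.035, -1.035, -1.035], gripper=1)

```text
time: 1.73
tool_pos: [0.4969, -0.1916, 0.2136]
tool_rot: [0.998, -0.062, 0.0, 0.0]
wrist_force: [0.5, -0.5, 0.3]
gripper_width: 0.0857
```

```bash
python3 -c "
from h import *
st(); off([.5385,-.145,.215],-.126)"
```

```text
t 1.73 pos [ 0.4969 -0.1916  0.2136] X [ 0.992 -0.123  0.001] Z [ 0. -0. -1.] q [-0.526  0.224  0.019  1.366 -0.     1.168] F [ 0.5 -0.5  0.3] w 0.0857
offset [ 3.55 -5.14 -0.13] roll 0.003
```

Request:
play_rows(offset=[[3.5, -5.1, 0], [3.5, -5.1, 0], [3.5, -5.1, 0], [3.5, -5.1, 0]], roll=[0, 0, 0, 0])

```text
time: 2.07
tool_pos: [0.5375, -0.1461, 0.213]
tool_rot: [0.998, -0.062, -0.0, -0.0]
wrist_force: [-0.1, -0.4, 0.4]
gripper_width: 0.0856
```

```bash
python3 -c "
from h import *
for n in('top','side'):
    im=robot.read_camera(n); st()
    crop(n,im,110,300,200 if n=='top' else 180,400,3.4,f'a_{n}.png')
off([.5385,-.145,.129],-.126)"
```

```text
t 2.12 pos [ 0.5369 -0.147   0.2131] X [ 0.992 -0.124 -0.001] Z [-0.001 -0.    -1.   ] q [-0.418  0.266  0.076  1.38  -0.     1.278] F [-0.6 -0.2 -0.3] w 0.0854
t 2.17 pos [ 0.5366 -0.1476  0.2132] X [ 0.992 -0.126 -0.   ] Z [-0. -0. -1.] q [-0.419  0.266  0.075  1.38  -0.     1.278] F [ 0.5 -0.6  0.2] w 0.0855
offset [ 0.15 -0.28  8.42] roll -0.000
```

View pics/a_side.png

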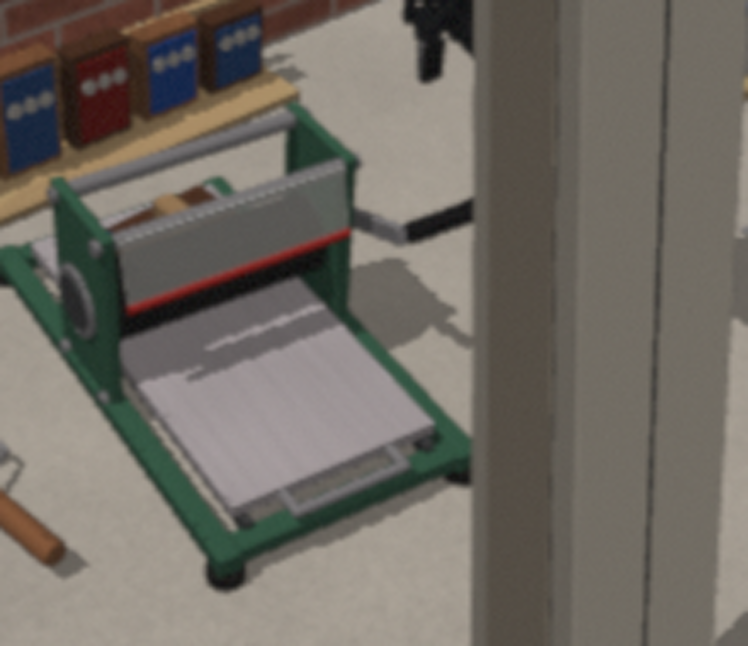

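View pics/a_top.png

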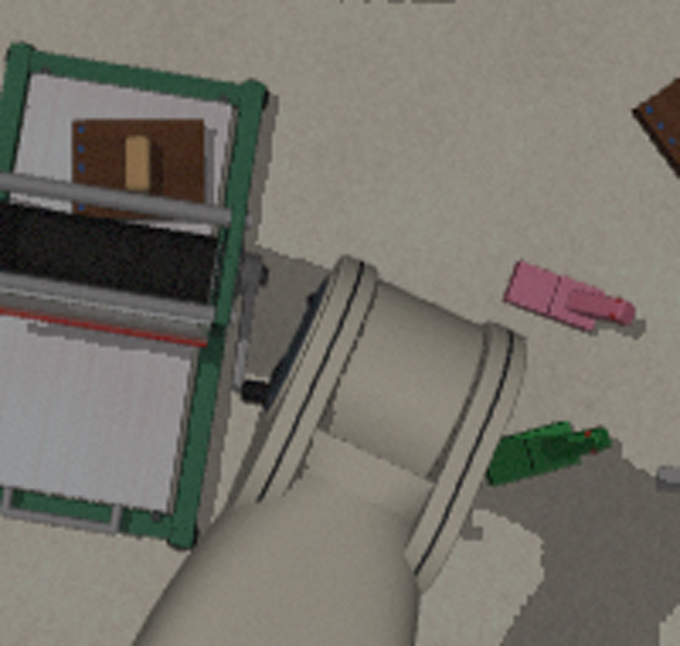

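Request:
play_rows(offset=[[0.1, -0.2, 4], [0.1, -0.2, 7], [0.1, -0.2, 8.4], [0.1, -0.2, 8.4], [0.1, -0.2, 8.4]], roll=[0, 0, 0, 0, 0])

```text
time: 2.58
tool_pos: [0.5375, -0.1464, 0.1295]
tool_rot: [0.998, -0.064, -0.0, -0.0]
wrist_force: [-0.3, -0.5, 0.9]
gripper_width: 0.0857
```

Request:
play_rows(offset=[[0, 0, 0], [0, 0, 0], [0, 0, 0], [0, 0, 0], [0, 0, 0], [0, 0, 0]], roll=[0, 0, 0, 0, 0, 0], gripper=-1)

```text
time: 3.08
tool_pos: [0.5383, -0.1454, 0.1296]
tool_rot: [0.998, -0.063, 0.0, 0.0]
wrist_force: [-0.3, -0.6, 0.2]
gripper_width: 0.0124
```

```bash
python3 -c "
from h import *
st()"
```

```text
t 3.08 pos [ 0.5383 -0.1454  0.1296] X [ 0.992 -0.126  0.   ] Z [ 0. -0. -1.] q [-0.414  0.298 -0.094  1.178 -0.     1.282] F [-0.3 -0.6  0.2] w 0.0124
```

Request:
play_rows(offset=[[0, 0, 0], [0, 0, 0]], roll=[0, 0])

```text
time: 3.25
tool_pos: [0.5383, -0.1453, 0.1293]
tool_rot: [0.998, -0.063, -0.0, -0.0]
wrist_force: [-0.4, 0.6, -0.1]
gripper_width: 0.0001
```

```bash
python3 -c "
from h import *
st()
for n in('top','side'):
    im=robot.read_camera(n)
    crop(n,im,110,300,200 if n=='top' else 180,400,3.4,f'b_{n}.png')"
```

```text
t 3.25 pos [ 0.5383 -0.1453  0.1293] X [ 0.992 -0.126 -0.   ] Z [-0.  0. -1.] q [-0.414  0.298 -0.094  1.178  0.     1.282] F [-0.4  0.6 -0.1] w 0.0001
```

View pics/b_side.png

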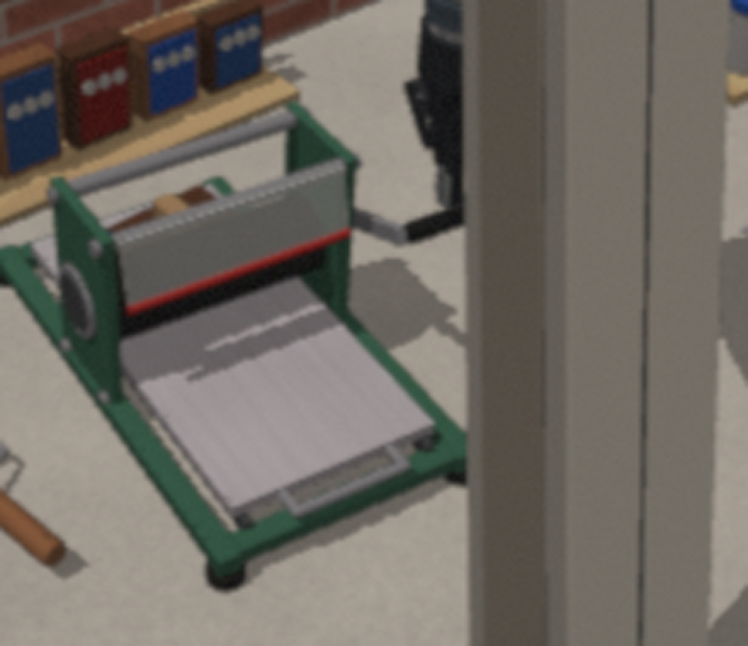

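View pics/b_top.png

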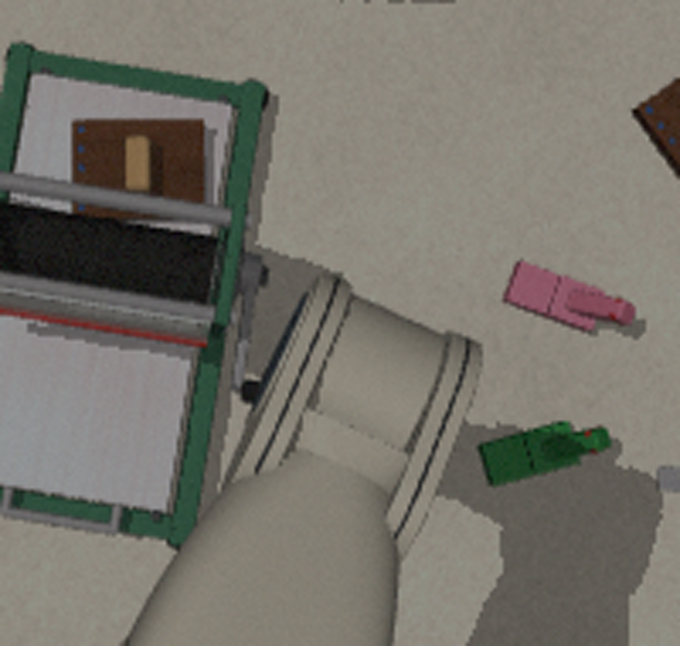

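```bash
python3 -c "
from h import *
s=robot.sense(); t=s['tool_pos']
for n in('side','top'):
  print(n,proj(n,[t,t+[0,0,.019],t+[0,0,.073]]))
  print(proj(n,T(.6545,.0215,-.126,[grip(.025,-.1415),grip(.025),grip(.025,-.2065)])))
im=robot.read_camera('side'); crop('side',im,130,200,270,330,10,'c_side.png',[([t,t+[0,0,.019],t+[0,0,.073]],(0,255,0))])
o=robot.outline_of('side','lever_grip'); print([(d['p'],d['location'],d['pixels'].sum()) for d in o])
"
```

```text
side [[309.92623433 179.08178755]
 [310.47075229 173.88305292]
 [312.07038128 158.61074371]]
[[299.25102673 178.15346903]
 [308.51569829 174.66090415]
 [317.60701605 171.2336896 ]]
top [[284.98219312 227.45020615]
 [285.58710821 227.3807285 ]
 [287.42205881 227.16997486]]
[[272.18124898 225.06974123]
 [283.47050296 226.73532996]
 [294.76639577 228.40189817]]
[(0.88, [194.9, 256.1], np.int64(620))]
```

View pics/c_side.png

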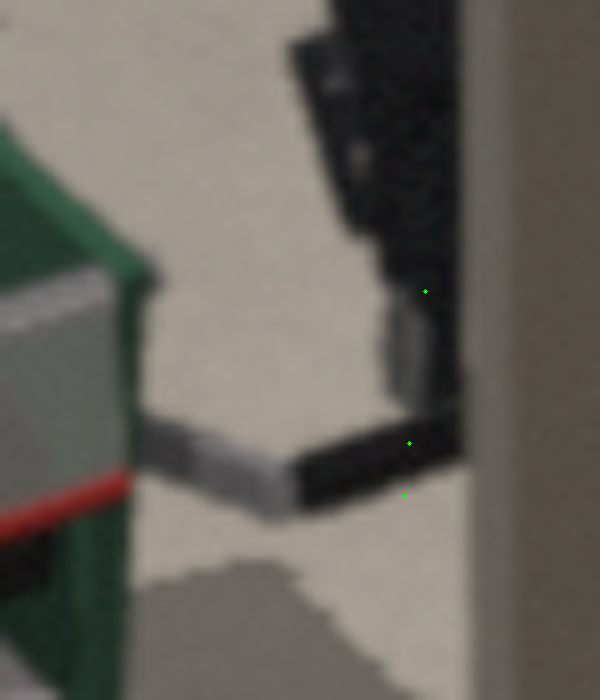

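```bash
python3 -c "
from h import *
for n in('side','top'):
  o,d=ray(n,(310,175)); d/=np.linalg.norm(d); print(n,o,d)
im=cv2.imread('pics/side0.png')[:,:,::-1]
for nm in('side','top'):
  im=cv2.imread(f'pics/{nm}0.png')[:,:,::-1]
  P=T(.6545,.0215,-.126,[grip(q,-.174) for q in np.arange(0,.5,.1)])
  b=(150,200,280,340,10) if nm=='side' else (200,250,255,320,10)
  crop(nm,im,*b,f'd_{nm}.png',[(P,(0,255,0)),(T(.6545,.0215,-.126,[grip(0,-.1415),grip(0,-.2065)]),(0,0,255))])
"
```

```text
side [-0.22635069  0.67281317  0.99330104] [ 0.54457757 -0.58166175 -0.60423909]
top [ 0.52417321 -0.04069272  1.285178  ] [ 0.1428887  -0.14925492 -0.97842005]
```

View pics/d_side.png

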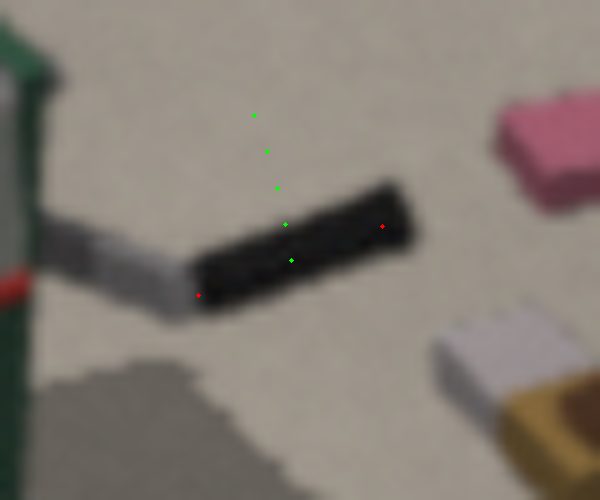

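View pics/d_top.png

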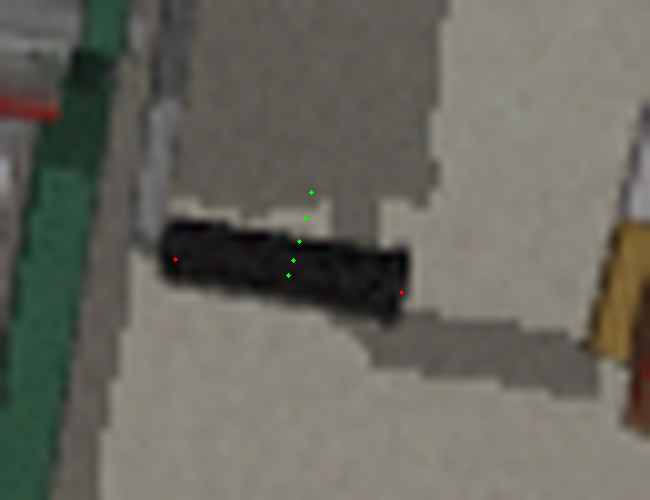

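```bash
python3 -c "
from h import *
X=np.array([.398,-.917,0]); t=np.array([.2191,-.5045,.196])
im=cv2.imread('pics/side0.png')[:,:,::-1]
P=[t,t+[0,0,.019],t+[0,0,.073]]; Q=[t+X*.043*s+[0,0,.013] for s in(1,-1)]
print(proj('side',P))
crop('side',im,60,180,440,512,6,'e_side.png',[(P,(0,255,0)),(Q,(0,0,255))])
"
```

```text
[[485.64321757 167.98858467]
 [487.78470553 162.44648508]
 [494.08561416 146.13994322]]
```

View pics/e_side.png

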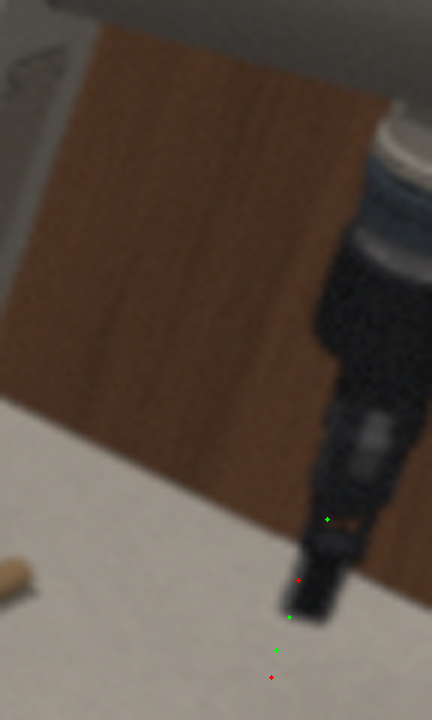

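Request:
play_rows(offset=[[0, 0, -5], [0, 0, -9], [0, 0, -9], [-2, -4, -9], [-2, -8, -9], [-2, -12, -9], [-2, -16, -9], [-2, -18, -9], [-2, -18, -9], [-2, -18, -9]], roll=[0, 0, 0, 0, 0, 0, 0, 0, 0, 0])

```text
time: 4.28
tool_pos: [0.541, 0.0369, 0.2193]
tool_rot: [0.998, -0.062, 0.0, 0.0]
wrist_force: [-0.2, -0.4, 0.6]
gripper_width: 0.0
```

```bash
python3 -c "
from h import *
st(); s=robot.sense(); t=s['tool_pos']
P=[t,t+[0,0,.019],t+[0,0,.073]]
for n in('side','top'):
  im=robot.read_camera(n); u=proj(n,t[None])[0]; print(u)
  crop(n,im,80,260,150,330,3.3,f'f_{n}.png',[(P,(0,255,0))])
"
```

```text
t 4.28 pos [0.541  0.0369 0.2193] X [ 0.992 -0.123  0.   ] Z [ 0. -0. -1.] q [-0.087  0.24   0.055  1.386 -0.     1.608] F [-0.2 -0.4  0.6] w 0.0
[261.0196399  177.53400915]
[219.80632891 224.69161651]
```

View pics/f_side.png

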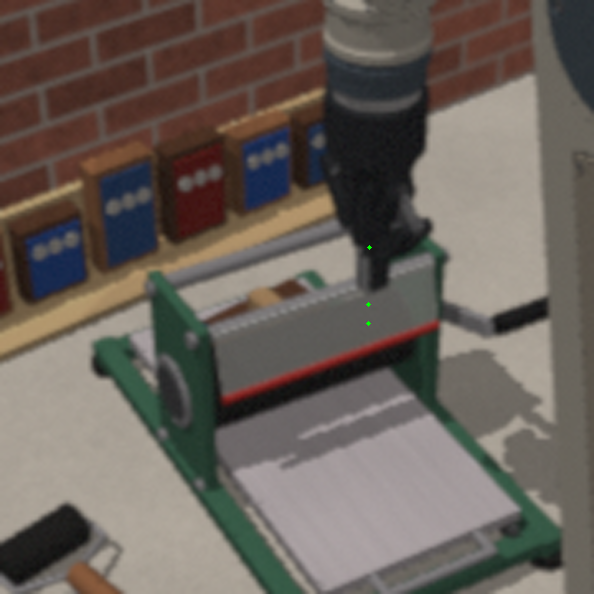

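View pics/f_top.png

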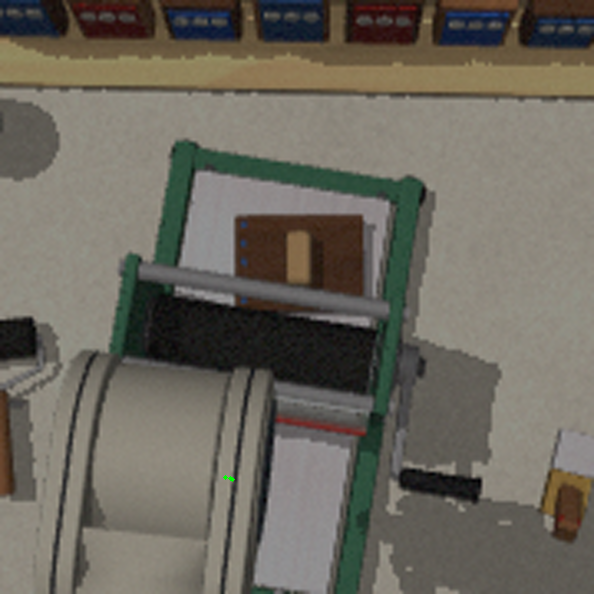

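```bash
python3 -c "
from h import *
print(robot.hold_point_z, [a for a in dir(robot) if a[0]!='_'])
s=robot.sense(); print(s['tool_pos'],s['tool_rot'],s['joint_pos'])
im=robot.read_camera('side'); crop('side',im,0,200,200,360,3,'g_side.png')
"
```

```text
0.0187 ['PlanningError', 'close_job', 'find_in', 'get_calibration', 'hold_point_z', 'outline_of', 'read_camera', 'sense']
[0.54099683 0.03527668 0.21925905] [ 9.98016692e-01 -6.29497126e-02 -3.70195533e-05  1.25105983e-04] [-8.95498951e-02  2.39649850e-01  5.44917050e-02  1.38570555e+00
 -2.52089866e-04  1.60722916e+00]
```

View pics/g_side.png

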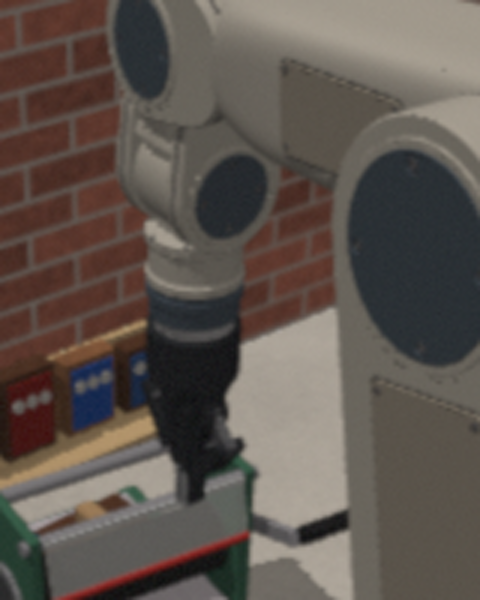

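Request:
play_rows(offset=[[-4, 0, 0], [-6, 0, 3], [-6, 0, 7], [-6, 0, 11], [-6, 0, 12.5], [-6, 0, 12.5], [-6, 0, 12.5]], roll=[0, 0, 0, 0, 0, 0, 0])

```text
time: 5.02
tool_pos: [0.4814, 0.0423, 0.0944]
tool_rot: [0.998, -0.064, -0.001, 0.0]
wrist_force: [-0.5, -1.0, -0.5]
gripper_width: 0.0002
```

```bash
python3 -c "
from h import *
st(); s=robot.sense(); t=s['tool_pos']
P=[t,t+[0,0,.019],t+[0,0,.073]]
for n in('side',):
  im=robot.read_camera(n); u=proj(n,t[None])[0]; print(u)
  crop(n,im,130,270,200,340,4,f'h_{n}.png',[(P,(0,255,0))])
"
```

```text
t 5.02 pos [0.4814 0.0423 0.0944] X [ 0.992 -0.127 -0.001] Z [-0.001 -0.    -1.   ] q [-0.086  0.201 -0.324  1.047 -0.     1.612] F [-0.5 -1.  -0.5] w 0.0002
[272.43767292 225.79229444]
```

View pics/h_side.png

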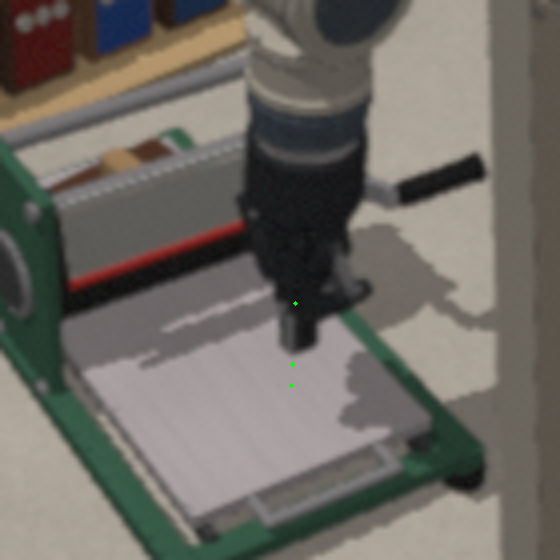

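Request:
play_rows(offset=[[0, 0, 2], [0, 0, 3], [0, 0, 3.7], [0, 0, 3.7]], roll=[0, 0, 0, 0])

```text
time: 5.4
tool_pos: [0.4818, 0.0429, 0.0575]
tool_rot: [0.998, -0.063, 0.0, 0.0]
wrist_force: [0.5, 0.0, -0.2]
gripper_width: -0.0001
```

Request:
play_rows(offset=[[0, 0, 0.3], [0, 0, 0.6], [0, 0, 0.8], [0, 0, 0.8]], roll=[0, 0, 0, 0])

```text
time: 5.73
tool_pos: [0.4816, 0.0432, 0.0494]
tool_rot: [0.998, -0.063, 0.0, 0.0]
wrist_force: [0.5, -0.4, 0.5]
gripper_width: -0.0001
```

```bash
python3 -c "
from h import *
st(); s=robot.sense(); t=s['tool_pos']
P=[t,t+[0,0,.019],t+[0,0,.073]]
for n in('side',):
  im=robot.read_camera(n); u=proj(n,t[None])[0]; print(u)
  crop(n,im,130,270,200,340,4,f'i_{n}.png',[(P,(0,255,0))])
"
```

```text
t 5.73 pos [0.4816 0.0432 0.0494] X [ 0.992 -0.126  0.   ] Z [ 0. -0. -1.] q [-0.084  0.24  -0.4    0.931 -0.     1.613] F [ 0.5 -0.4  0.5] w -0.0001
[271.58849665 237.82162539]
```

View pics/i_side.png

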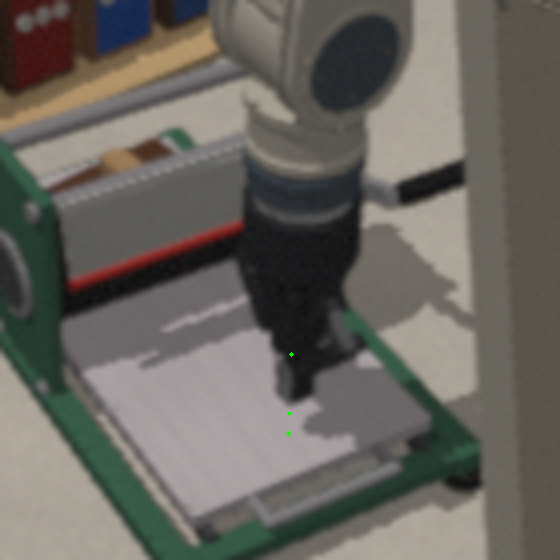

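Request:
play_rows(offset=[[0, 0, 0.5], [0, 0, 1.0], [0, 0, 1.5], [0, 0, 1.5]], roll=[0, 0, 0, 0])

```text
time: 6.12
tool_pos: [0.4808, 0.0433, 0.0331]
tool_rot: [0.998, -0.063, -0.001, -0.0]
wrist_force: [0.6, 1.1, -1.1]
gripper_width: 0.0001
```

Request:
play_rows(offset=[[0, 0, 0.2], [0, 0, 0.4], [0, 0, 0.5], [0, 0, 0.5]], roll=[0, 0, 0, 0])

```text
time: 6.45
tool_pos: [0.4814, 0.0432, 0.0291]
tool_rot: [0.998, -0.063, -0.0, 0.0]
wrist_force: [-0.1, 0.2, 0.1]
gripper_width: 0.0001
```

Request:
play_rows(offset=[[0, 0, 0.2], [0, 0, 0.4], [0, 0, 0.4]], roll=[0, 0, 0])

```text
time: 6.7
tool_pos: [0.4813, 0.0433, 0.025]
tool_rot: [0.998, -0.063, -0.0, -0.0]
wrist_force: [0.1, -0.1, -0.2]
gripper_width: -0.0002
```

Request:
play_rows(offset=[[0, 0, 0.2], [0, 0, 0.4], [0, 0, 0.4]], roll=[0, 0, 0])

```text
time: 6.95
tool_pos: [0.4813, 0.0433, 0.0209]
tool_rot: [0.998, -0.063, -0.0, -0.0]
wrist_force: [-0.2, -0.2, -0.2]
gripper_width: 0.0003
```

```bash
python3 -c "
from h import *
st(); s=robot.sense(); t=s['tool_pos']
for n in('side',):
  im=robot.read_camera(n); u=proj(n,t[None])[0]; print(u)
  crop(n,im,180,270,230,330,7,f'j_{n}.png',[([t,t+[0,0,.03]],(0,255,0))])
"
```

```text
t 6.95 pos [0.4813 0.0433 0.0209] X [ 0.992 -0.126 -0.   ] Z [-0.  0. -1.] q [-0.084  0.269 -0.444  0.858  0.     1.613] F [-0.2 -0.2 -0.2] w 0.0003
[271.3074603  245.15573632]
```

View pics/j_side.png

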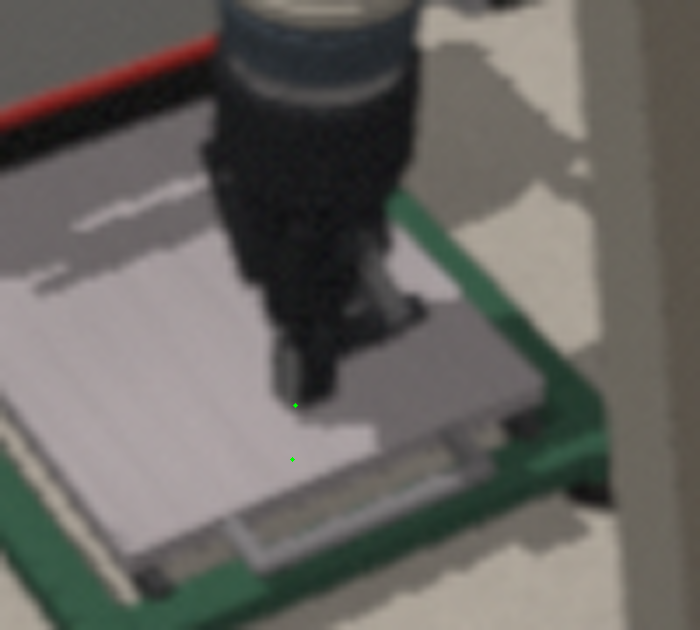

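Request:
play_rows(offset=[[0, 0, 0.1], [0, 0, 0.2], [0, 0, 0.2]], roll=[0, 0, 0])

```text
time: 7.25
tool_pos: [0.4814, 0.0432, 0.0192]
tool_rot: [0.998, -0.063, -0.0, -0.0]
wrist_force: [0.4, 0.0, -0.6]
gripper_width: -0.0002
```

Request:
play_rows(offset=[[0, 0, 0.1], [0, 0, 0.2], [0, 0, 0.2]], roll=[0, 0, 0])

```text
time: 7.5
tool_pos: [0.4814, 0.0432, 0.0171]
tool_rot: [0.998, -0.063, -0.0, -0.0]
wrist_force: [0.1, -0.1, -0.9]
gripper_width: -0.0001
```

Request:
play_rows(offset=[[0, 0, 0.1], [0, 0, 0.2], [0, 0, 0.2]], roll=[0, 0, 0])

```text
time: 7.75
tool_pos: [0.4814, 0.0432, 0.0151]
tool_rot: [0.998, -0.063, -0.0, 0.0]
wrist_force: [0.4, 0.7, 0.2]
gripper_width: -0.0001
```

Request:
play_rows(offset=[[0, 0, 0.1], [0, 0, 0.2], [0, 0, 0.2]], roll=[0, 0, 0])

```text
time: 8.0
tool_pos: [0.4816, 0.0432, 0.0147]
tool_rot: [0.998, -0.063, 0.001, 0.0]
wrist_force: [-7.6, 0.6, 18.9]
gripper_width: -0.0001
```

Request:
play_rows(offset=[[0, 0, 0.1], [0, 0, 0.2], [0, 0, 0.2]], roll=[0, 0, 0])

```text
time: 8.25
tool_pos: [0.4818, 0.0432, 0.0146]
tool_rot: [0.998, -0.063, 0.002, 0.0]
wrist_force: [-14.6, 1.0, 45.2]
gripper_width: 0.0003
```

Request:
play_rows(offset=[[0, 0, -4], [0, 0, -8], [0, 0, -12], [0, 0, -16], [0, 0, -17], [2, 3, -17], [4, 7, -17], [6, 11, -17], [6, 15, -17], [6, 18, -17]], roll=[0, 0, 0, 0, 0, 0, 0, 0, 0, 0], gripper=1)

```text
time: 9.08
tool_pos: [0.5187, -0.1454, 0.1805]
tool_rot: [0.998, -0.063, -0.0, 0.0]
wrist_force: [0.4, -0.3, -0.1]
gripper_width: 0.0856
```

```bash
python3 -c "
from h import *
st(); off([.5435,-.145,.087],-.126)
"
```

```text
t 9.08 pos [ 0.5187 -0.1454  0.1805] X [ 0.992 -0.126 -0.001] Z [-0.001 -0.    -1.   ] q [-0.429  0.245 -0.037  1.289 -0.     1.268] F [ 0.4 -0.3 -0.1] w 0.0856
offset [ 2.46 -0.36  9.35] roll 0.000
```

Request:
play_rows(offset=[[2.4, -0.3, 0], [2.4, -0.3, 3], [2.4, -0.3, 6], [2.4, -0.3, 9.3], [2.4, -0.3, 9.3]], roll=[0, 0, 0, 0, 0])

```text
time: 9.5
tool_pos: [0.5393, -0.1417, 0.0823]
tool_rot: [0.998, -0.063, -0.004, -0.002]
wrist_force: [-0.8, 0.2, -0.3]
gripper_width: 0.0854
```

Request:
play_rows(offset=[[0, 0, 0], [0, 0, 0], [0, 0, 0], [0, 0, 0], [0, 0, 0], [0, 0, 0], [0, 0, 0]], roll=[0, 0, 0, 0, 0, 0, 0], gripper=-1)

```text
time: 10.08
tool_pos: [0.5382, -0.1425, 0.0888]
tool_rot: [0.998, -0.063, -0.004, 0.0]
wrist_force: [-20.6, -0.1, 11.4]
gripper_width: 0.0186
```

```bash
python3 -c "
from h import *
st(); 
im=robot.read_camera('side'); crop('side',im,100,230,230,340,5,'k_side.png')
im=robot.read_camera('top'); crop('top',im,120,280,200,340,4,'k_top.png')
"
```

```text
t 10.08 pos [ 0.5382 -0.1425  0.0888] X [ 0.992 -0.126 -0.007] Z [-0.007 -0.    -1.   ] q [-0.408  0.327 -0.161  1.09  -0.003  1.29 ] F [-20.6  -0.1  11.4] w 0.0186
```

View pics/k_side.png

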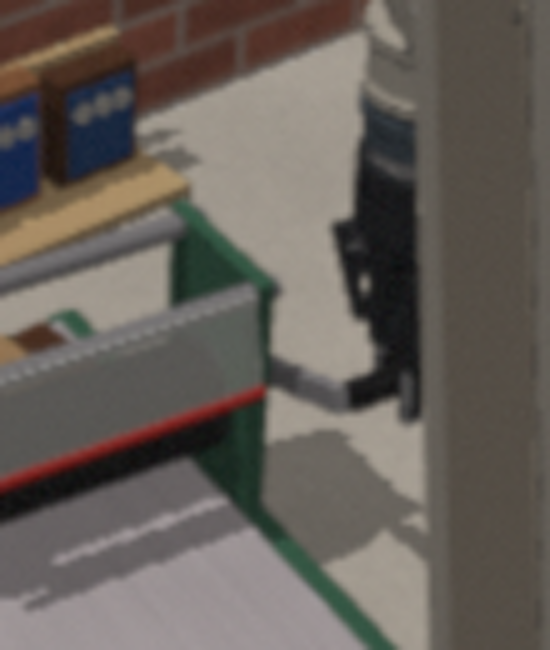

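Request:
play_rows(offset=[[-0.1, 0, -1.0], [0.4, 0, -1.85], [0.9, 0, -2.65], [1.5, 0, -3.4], [2.2, 0, -4.05], [2.9, 0, -4.7], [3.7, 0, -5.25], [4.5, 0, -5.75], [5.2, 0, -6.05], [5.9, 0, -6.35]], roll=[0, 0, 0, 0, 0, 0, 0, 0, 0, 0])

```text
time: 11.02
tool_pos: [0.5944, -0.1506, 0.1558]
tool_rot: [0.998, -0.064, -0.005, 0.002]
wrist_force: [-22.3, -3.3, 23.0]
gripper_width: 0.0182
```

Request:
play_rows(offset=[[0, 0, 0], [0, 0, 0]], roll=[0, 0])

```text
time: 11.18
tool_pos: [0.5974, -0.151, 0.1566]
tool_rot: [0.998, -0.064, -0.001, 0.002]
wrist_force: [-28.8, -0.1, 36.1]
gripper_width: 0.0179
```

```bash
python3 -c "
from h import *
st(); 
im=robot.read_camera('side'); crop('side',im,100,230,230,340,5,'l_side.png')
im=robot.read_camera('top'); crop('top',im,120,280,200,340,4,'l_top.png')
"
```

```text
t 11.18 pos [ 0.5974 -0.151   0.1566] X [ 0.992 -0.127 -0.002] Z [-0.003 -0.003 -1.   ] q [-0.381  0.386  0.108  1.294 -0.004  1.317] F [-28.8  -0.1  36.1] w 0.0179
```

View pics/l_side.png

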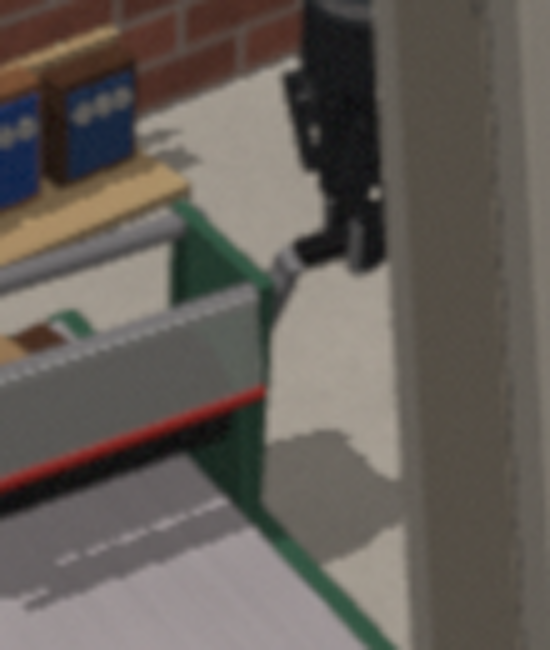

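View pics/l_top.png

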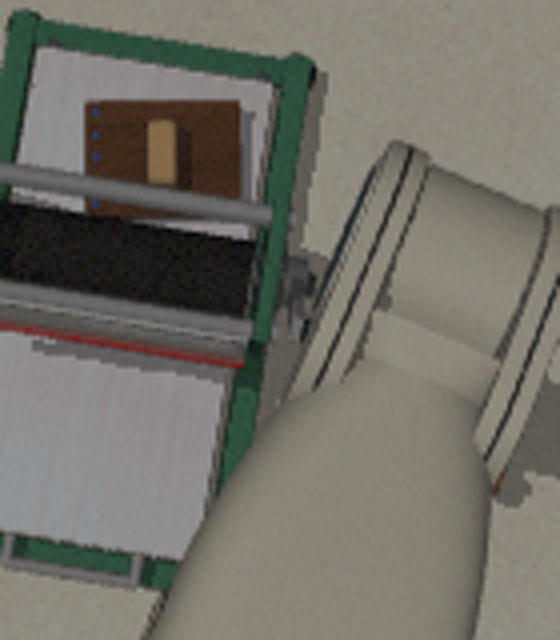

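Request:
play_rows(offset=[[0, 0, 0], [0, 0, 0], [0, 0, 0], [0, 0, 0], [0, 0, 0], [0, 0, 0], [0, 0, -3], [0, 0, -6], [0, 0, -8], [0, 0, -8]], roll=[0, 0, 0, 0, 0, 0, 0, 0, 0, 0], gripper=1)

```text
time: 12.12
tool_pos: [0.6026, -0.1508, 0.2362]
tool_rot: [0.998, -0.063, 0.003, 0.001]
wrist_force: [0.8, -0.1, 0.6]
gripper_width: 0.0854
```

```bash
python3 -c "
from h import *
st(); 
im=robot.read_camera('side'); crop('side',im,100,230,230,340,5,'m_side.png',[(T(.6545,.0215,-.126,[grip(q,-.1415) for q in (.64,.87,1.11)]),(0,255,0))])
im=robot.read_camera('top'); crop('top',im,120,280,200,340,4,'m_top.png',[(T(.6545,.0215,-.126,[grip(q,-.1415) for q in (.64,.87,1.11)]),(0,255,0))])
"
```

```text
t 12.12 pos [ 0.6026 -0.1508  0.2362] X [ 0.992 -0.125  0.006] Z [ 0.006 -0.002 -1.   ] q [-0.38   0.374  0.29   1.481  0.     1.316] F [ 0.8 -0.1  0.6] w 0.0854
```

View pics/m_side.png

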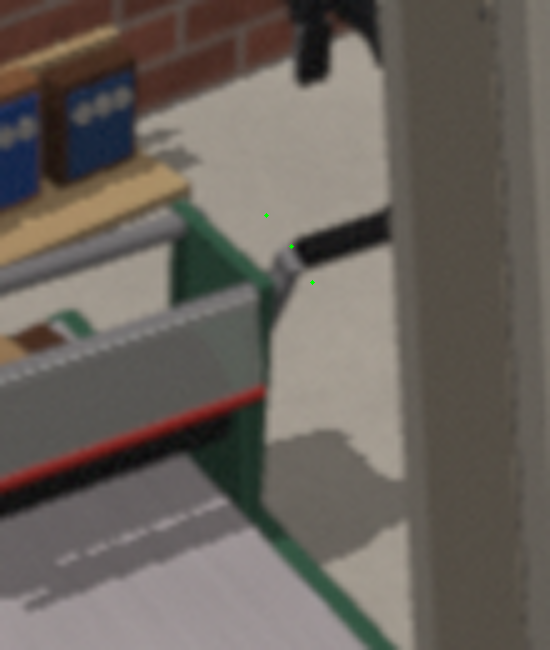

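View pics/m_top.png

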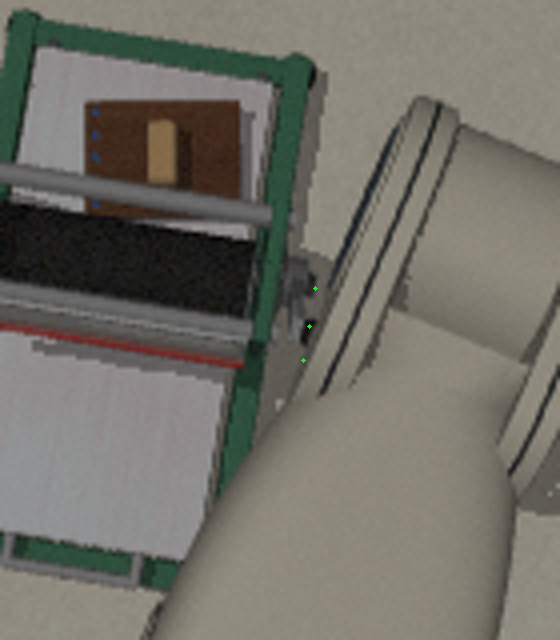

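Request:
play_rows(offset=[[0, 0, -4], [0, 0, -8], [0, 0, -12], [0, 0, -16], [0, 0, -20], [0, 0, -24], [0, 0, -28], [0, 0, -32], [0, 0, -32], [0, 0, -32]], roll=[0, 0, 0, 0, 0, 0, 0, 0, 0, 0])

```text
time: 13.05
tool_pos: [0.5679, -0.1426, 0.4323]
tool_rot: [0.998, -0.063, 0.022, 0.006]
wrist_force: [-0.6, 0.1, -0.6]
gripper_width: 0.0851
```

```bash
python3 -c "
from h import *
st()"
```

```text
t 13.05 pos [ 0.5679 -0.1426  0.4323] X [ 0.991 -0.125  0.044] Z [ 0.043 -0.016 -0.999] q [-0.39   0.365  0.787  1.948  0.002  1.307] F [-0.6  0.1 -0.6] w 0.0851
```

Request:
play_rows(offset=[[0, 0, 4], [0, 0, 6], [0, 0, 6], [0, 0, 6]], roll=[0, 0, 0, 0])

```text
time: 13.38
tool_pos: [0.5709, -0.1437, 0.3723]
tool_rot: [0.998, -0.063, 0.021, 0.006]
wrist_force: [-0.4, 0.2, 1.0]
gripper_width: 0.0855
```

```bash
python3 -c "
from h import *
st()"
```

```text
t 13.38 pos [ 0.5709 -0.1437  0.3723] X [ 0.991 -0.125  0.043] Z [ 0.042 -0.015 -0.999] q [-0.39   0.318  0.552  1.76   0.002  1.307] F [-0.4  0.2  1. ] w 0.0855
```

```bash
python3 -c "
from h import *
st(); off([.54,.0,.40])"
```

```text
t 13.38 pos [ 0.5709 -0.1437  0.3723] X [ 0.991 -0.125  0.043] Z [ 0.042 -0.015 -0.999] q [-0.39   0.318  0.552  1.76   0.002  1.307] F [-0.4  0.2  1. ] w 0.0855
offset [ -4.75 -13.84  -3.12]
```

Request:
play_rows(offset=[[-4.7, -13.8, -3], [-4.7, -13.8, -3], [-4.7, -13.8, -3], [-4.7, -13.8, -3], [-4.7, -13.8, -3], [-4.7, -13.8, -3]], roll=[0, 0, 0, 0, 0, 0])

```text
time: 13.88
tool_pos: [0.5415, 0.0004, 0.4017]
tool_rot: [0.998, -0.062, 0.025, 0.007]
wrist_force: [-0.6, -0.9, -1.3]
gripper_width: 0.0854
```

Request:
play_rows(offset=[[0, 0, -80], [0, 0, -80], [0, 0, -80], [0, 0, -80], [0, 0, -80]], roll=[0, 0, 0, 0, 0])

```text
time: 14.3
tool_pos: [0.5099, -0.0003, 0.4763]
tool_rot: [0.997, -0.063, 0.046, 0.009]
wrist_force: [-0.3, -0.6, -0.2]
gripper_width: 0.0853
```

```bash
python3 -c "
from h import *
st()"
```

```text
t 14.3 pos [ 5.099e-01 -3.000e-04  4.763e-01] X [ 0.988 -0.125  0.092] Z [ 0.09  -0.023 -0.996] q [-0.16   0.21   0.681  1.949 -0.008  1.537] F [-0.3 -0.6 -0.2] w 0.0853
```

Request:
play_rows(offset=[[0, 0, -80], [0, 0, -80]], roll=[0, 0])

```text
time: 14.47
tool_pos: [0.4948, 0.001, 0.4975]
tool_rot: [0.996, -0.063, 0.067, 0.01]
wrist_force: [-1.2, 0.5, 0.6]
gripper_width: 0.0854
```

Request:
play_rows(offset=[[-80, 0, 0], [-80, 0, 0]], roll=[0, 0])

```text
time: 14.63
tool_pos: [0.4135, 0.0112, 0.4842]
tool_rot: [0.996, -0.063, 0.066, 0.01]
wrist_force: [-0.7, 0.5, 1.0]
gripper_width: 0.0857
```

```bash
python3 -c "
from h import *
st()"
```

```text
t 14.63 pos [0.4135 0.0112 0.4842] X [ 0.984 -0.124  0.132] Z [ 0.129 -0.028 -0.991] q [-0.172  0.005  0.455  1.889 -0.006  1.525] F [-0.7  0.5  1. ] w 0.0857
```

Request:
play_rows(offset=[[0, 0, -80], [0, 0, -80]], roll=[0, 0])

```text
time: 14.8
tool_pos: [0.4039, 0.0133, 0.5203]
tool_rot: [0.994, -0.062, 0.086, 0.012]
wrist_force: [1.5, -0.5, 2.0]
gripper_width: 0.0851
```

Request:
play_rows(offset=[[0, 0, -80]], roll=[0])

```text
time: 14.88
tool_pos: [0.4006, 0.014, 0.5328]
tool_rot: [0.993, -0.062, 0.101, 0.014]
wrist_force: [1.0, -0.5, 0.6]
gripper_width: 0.0856
```

Request:
play_rows(offset=[[0, 0, -80]], roll=[0])

```text
time: 14.97
tool_pos: [0.3956, 0.0153, 0.5458]
tool_rot: [0.991, -0.062, 0.117, 0.016]
wrist_force: [-0.2, 0.1, -0.0]
gripper_width: 0.0852
```

Request:
play_rows(offset=[[0, 0, -80]], roll=[0])

```text
time: 15.05
tool_pos: [0.3894, 0.0168, 0.5582]
tool_rot: [0.989, -0.062, 0.133, 0.018]
wrist_force: [0.6, 0.3, 0.4]
gripper_width: 0.0853
```

```bash
python3 -c "
from h import *
st()"
```

```text
t 15.05 pos [0.3894 0.0168 0.5582] X [ 0.957 -0.118  0.265] Z [ 0.26  -0.051 -0.964] q [-0.166 -0.058  0.589  1.949 -0.008  1.529] F [0.6 0.3 0.4] w 0.0853
```

Request:
play_rows(offset=[[0, 0, -80]], roll=[0])

```text
time: 15.13
tool_pos: [0.3824, 0.0187, 0.5703]
tool_rot: [0.987, -0.062, 0.148, 0.019]
wrist_force: [-0.3, -0.2, -0.1]
gripper_width: 0.0853
```

Request:
play_rows(offset=[[0, 0, -80]], roll=[0])

```text
time: 15.22
tool_pos: [0.3747, 0.0209, 0.5823]
tool_rot: [0.984, -0.062, 0.163, 0.021]
wrist_force: [0.9, 0.1, -0.2]
gripper_width: 0.0855
```

Request:
play_rows(offset=[[0, 0, -80]], roll=[0])

```text
time: 15.3
tool_pos: [0.3662, 0.0234, 0.5941]
tool_rot: [0.982, -0.061, 0.178, 0.023]
wrist_force: [0.4, -0.3, -0.1]
gripper_width: 0.0854
```

Request:
play_rows(offset=[[0, 0, -80]], roll=[0])

```text
time: 15.38
tool_pos: [0.3571, 0.0262, 0.6058]
tool_rot: [0.979, -0.061, 0.193, 0.025]
wrist_force: [0.1, -0.1, 0.5]
gripper_width: 0.0848
```

Request:
play_rows(offset=[[0, 0, -80]], roll=[0])

```text
time: 15.47
tool_pos: [0.3474, 0.0292, 0.6173]
tool_rot: [0.976, -0.061, 0.208, 0.027]
wrist_force: [0.5, 0.9, 0.2]
gripper_width: 0.0853
```

Request:
play_rows(offset=[[0, 0, -80]], roll=[0])

```text
time: 15.55
tool_pos: [0.3372, 0.0326, 0.6286]
tool_rot: [0.972, -0.061, 0.224, 0.028]
wrist_force: [0.1, 0.3, 0.2]
gripper_width: 0.0855
```

```bash
python3 -c "
from h import *
st()"
```

```text
t 15.55 pos [0.3372 0.0326 0.6286] X [ 0.893 -0.106  0.438] Z [ 0.431 -0.082 -0.898] q [-0.125 -0.182  0.649  1.948 -0.028  1.564] F [0.1 0.3 0.2] w 0.0855
```

Request:
play_rows(offset=[[0, 0, -80]], roll=[0])

```text
time: 15.63
tool_pos: [0.3263, 0.0362, 0.6397]
tool_rot: [0.969, -0.061, 0.239, 0.03]
wrist_force: [0.3, -0.0, 0.1]
gripper_width: 0.0852
```

Request:
play_rows(offset=[[0, 0, -80]], roll=[0])

```text
time: 15.72
tool_pos: [0.3148, 0.04, 0.6505]
tool_rot: [0.965, -0.06, 0.253, 0.031]
wrist_force: [0.3, -0.7, -0.2]
gripper_width: 0.0854
```

Request:
play_rows(offset=[[0, 0, -80]], roll=[0])

```text
time: 15.8
tool_pos: [0.3027, 0.0439, 0.6609]
tool_rot: [0.961, -0.06, 0.268, 0.032]
wrist_force: [0.6, -0.2, 0.3]
gripper_width: 0.0857
```

Request:
play_rows(offset=[[0, 0, -80]], roll=[0])

```text
time: 15.88
tool_pos: [0.29, 0.0476, 0.6711]
tool_rot: [0.957, -0.059, 0.283, 0.033]
wrist_force: [0.0, 0.4, 0.0]
gripper_width: 0.0852
```

Request:
play_rows(offset=[[0, 0, -80]], roll=[0])

```text
time: 15.97
tool_pos: [0.2766, 0.0509, 0.6808]
tool_rot: [0.952, -0.059, 0.298, 0.033]
wrist_force: [-0.4, 0.6, -0.4]
gripper_width: 0.0855
```

Request:
play_rows(offset=[[0, 0, -80]], roll=[0])

```text
time: 16.05
tool_pos: [0.2628, 0.0534, 0.6901]
tool_rot: [0.948, -0.058, 0.312, 0.033]
wrist_force: [0.3, 1.0, -1.1]
gripper_width: 0.0856
```

Request:
play_rows(offset=[[0, 0, -80]], roll=[0])

```text
time: 16.13
tool_pos: [0.2485, 0.0542, 0.6991]
tool_rot: [0.943, -0.056, 0.327, 0.031]
wrist_force: [-0.1, 0.0, 0.9]
gripper_width: 0.0854
```

```bash
python3 -c "
from h import *
st()
im=robot.read_camera('side'); crop('side',im,0,384,0,512,1.5,'n_side.png')"
```

```text
t 16.13 pos [0.2485 0.0542 0.6991] X [ 0.78  -0.085  0.62 ] Z [ 0.613 -0.096 -0.784] q [ 0.045 -0.331  0.706  1.948 -0.124  1.692] F [-0.1  0.   0.9] w 0.0854
```

View pics/n_side.png

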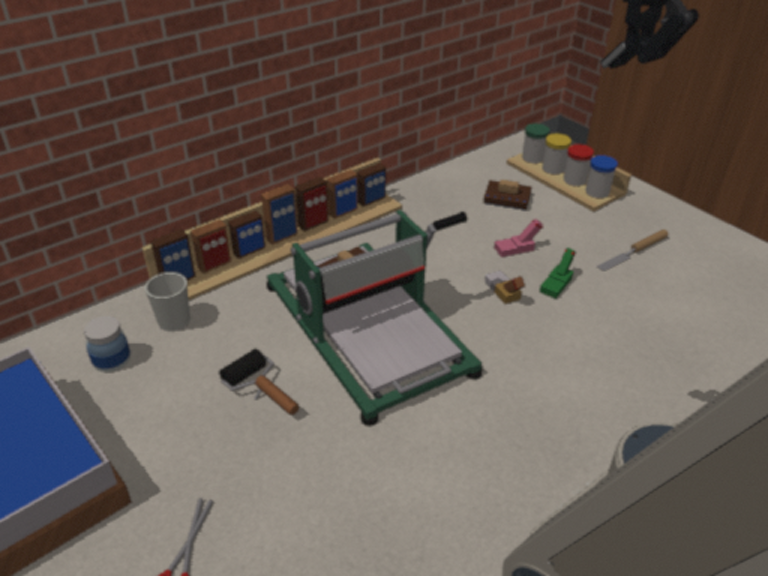

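```bash
python3 -c "
from h import *
P=T(.6545,.0215,-.126,[grip(q,y) for q in (.64,.87,1.11) for y in(-.1415,-.2065)])
G=T(.554,-.2765,-.187,GL)
for n,b in (('side',(120,210,280,360,7)),('top',(150,250,240,350,7))):
  im=robot.read_camera(n); cv2.imwrite(f'pics/clear_{n}.png',im[:,:,::-1]); crop(n,im,*b,f'o_{n}.png',[(P,(0,255,0)),(G,(255,0,255))])
"
```

```text
(no output)
```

View pics/o_side.png

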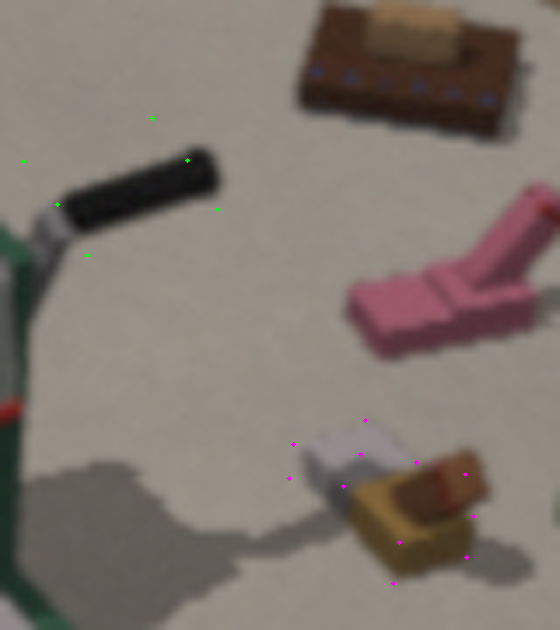

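View pics/o_top.png

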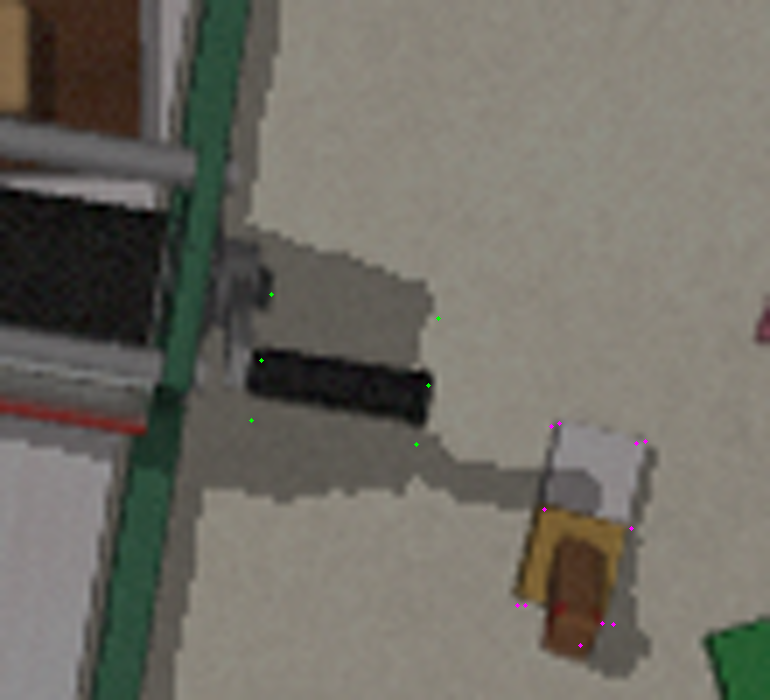

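```bash
python3 -c "
from h import *
s=robot.sense(); Rm=R.from_quat(s['tool_rot']).as_matrix(); print(Rm)
# roll to make X horizontal near +-y
for r in np.arange(-1.7,-1.3,.02):
  x=(R.from_matrix(Rm)*R.from_rotvec([0,0,r])).as_matrix()[:,0]
  if abs(x[2])<.012: print(r,x)
off([.42,-.25,.20])"
```

```text
[[ 0.77878608 -0.12533811  0.61464022]
 [-0.08439072 -0.99186176 -0.09533343]
 [ 0.62158704  0.02237442 -0.7830255 ]]
-1.5399999999999998 [ 0.14925864  0.98879293 -0.00322423]
-1.5199999999999998 [0.16471891 0.9862975  0.00921521]
offset [-15.08  26.89  52.62]
```

Request:
play_rows(offset=[[-15, 27, 52], [-15, 27, 52], [-15, 27, 52], [-15, 27, 52], [-15, 27, 52], [-15, 27, 52], [-15, 27, 52], [-15, 27, 52], [-15, 27, 52], [-15, 27, 52]], roll=[-1.535, -1.535, -1.535, -1.535, -1.535, -1.535, -1.535, -1.535, -1.535, -1.535])

```text
time: 17.12
tool_pos: [0.3053, -0.0606, 0.5062]
tool_rot: [0.914, 0.263, 0.278, 0.137]
wrist_force: [1.4, -0.3, 0.9]
gripper_width: 0.0856
```

```bash
cat >> h.py <<'E'
def rollneed():
    s=robot.sense(); Rm=R.from_quat(s['tool_rot']).as_matrix()
    print("roll to level X:",round(np.arctan2(-Rm[2,0],Rm[2,1]),3),"or opposite")
E
python3 -c "
from h import *
st(); rollneed(); off([.42,-.25,.20])"
```

```text
t 17.12 pos [ 0.3053 -0.0606  0.5062] X [0.707 0.557 0.436] Z [ 0.58  -0.103 -0.808] q [-1.024 -0.518  0.019  1.659  0.457  0.092] F [ 1.4 -0.3  0.9] w 0.0856
roll to level X: -0.834 or opposite
offset [-15.79   8.14  33.36]
```

Request:
play_rows(offset=[[-15.8, 8, 33], [-15.8, 8, 33], [-15.8, 8, 33], [-15.8, 8, 33], [-15.8, 8, 33], [-15.8, 8, 33], [-15.8, 8, 33], [-15.8, 8, 33], [-15.8, 8, 33], [-15.8, 8, 33]], roll=[-0.83, -0.83, -0.83, -0.83, -0.83, -0.83, -0.83, -0.83, -0.83, -0.83])

```text
time: 17.95
tool_pos: [0.4161, -0.2463, 0.196]
tool_rot: [0.733, 0.607, 0.2, 0.231]
wrist_force: [-0.9, 1.1, -1.2]
gripper_width: 0.0855
```

```bash

python3 -c "
from h import *
st(); rollneed(); off([.42,-.25,.20])
im=robot.read_camera('side');s=robot.sense(); t=s['tool_pos'];Z=R.from_quat(s['tool_rot']).as_matrix()[:,2]
crop('side',im,80,280,260,460,3.5,'p_side.png',[([t],(0,255,0)),([t+[0,0,.035]],(0,0,255)),([t-.035*Z],(255,0,0))])
"
```

```text
t 17.95 pos [ 0.4161 -0.2463  0.196 ] X [0.182 0.983 0.013] Z [ 0.575 -0.096 -0.813] q [-1.03  -0.198 -0.642  0.692  0.459 -0.74 ] F [-0.9  1.1 -1.2] w 0.0855
roll to level X: -0.022 or opposite
offset [-0.29  0.6  -0.07]
```

View pics/p_side.png

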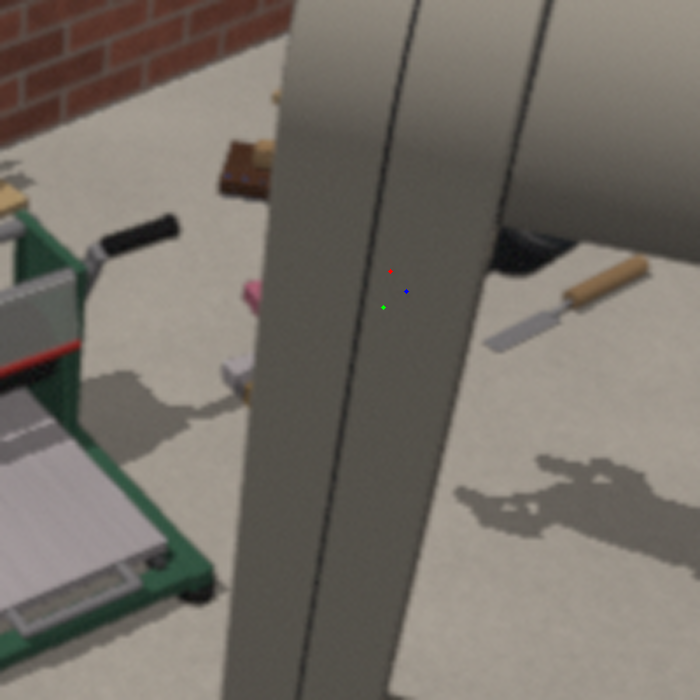

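```bash

python3 -c "
from h import *
im=robot.read_camera('top');s=robot.sense(); t=s['tool_pos'];Z=R.from_quat(s['tool_rot']).as_matrix()[:,2]
crop('top',im,180,340,260,400,4.2,'p_top.png',[([t],(0,255,0)),([t+[0,0,.035]],(0,0,255)),([t-.035*Z],(255,0,0))])
"
```

```text
(no output)
```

View pics/p_top.png

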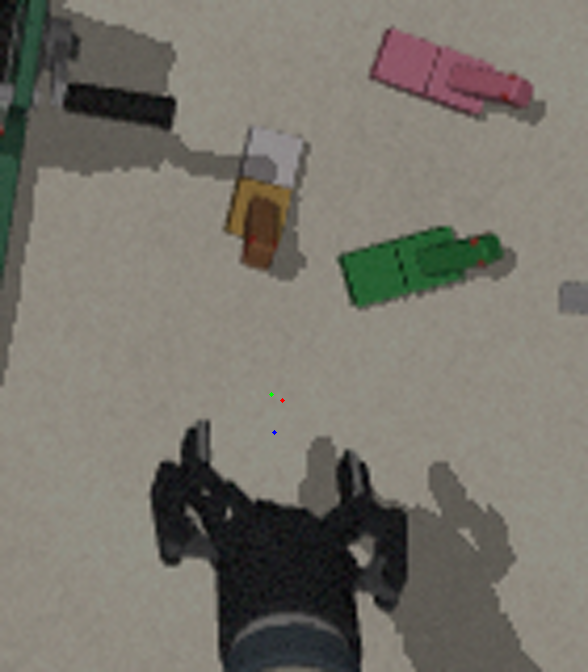

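```bash
cat >> h.py <<'E'
GP=(.554,-.2765,-.187)
def tgt(hp_world,short=.013,back=0.):
    s=robot.sense(); Z=R.from_quat(s['tool_rot']).as_matrix()[:,2]
    return np.array(hp_world)+(short+.035-back)*Z
E
python3 -c "
from h import *
st(); rollneed()
h=T(*GP,[-.049,0,.056])[0]; print(h)
off(tgt(h,back=.06)); off(tgt(h))
im=cv2.imread('pics/clear_top.png')[:,:,::-1]
crop('top',im,200,270,300,380,8,'q_top.png',[([h],(0,255,0)),(T(*GP,[[-.022,0,.024],[-.057,0,.065]]),(255,0,255))])
im=cv2.imread('pics/clear_side.png')[:,:,::-1]
crop('side',im,160,220,310,360,10,'q_side.png',[([h],(0,255,0)),(T(*GP,[[-.022,0,.024],[-.057,0,.065]]),(255,0,255))])
"
```

```text
t 18.05 pos [ 0.4163 -0.2454  0.2014] X [0.181 0.983 0.01 ] Z [ 0.578 -0.098 -0.81 ] q [-1.029 -0.206 -0.635  0.701  0.46  -0.739] F [ 0.5 -0.8  0.2] w 0.0854
roll to level X: -0.017 or opposite
[ 0.50585425 -0.26739031  0.056     ]
offset [-0.69 -1.05 15.97]
offset [-0.69 -1.05 21.97]
```

View pics/q_top.png

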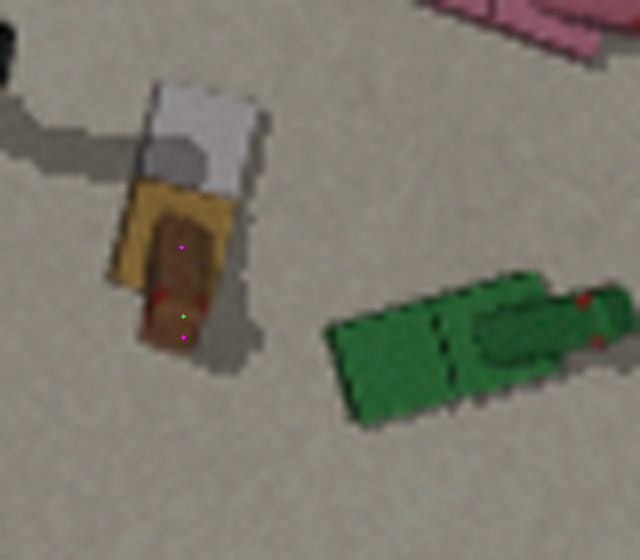

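View pics/q_side.png

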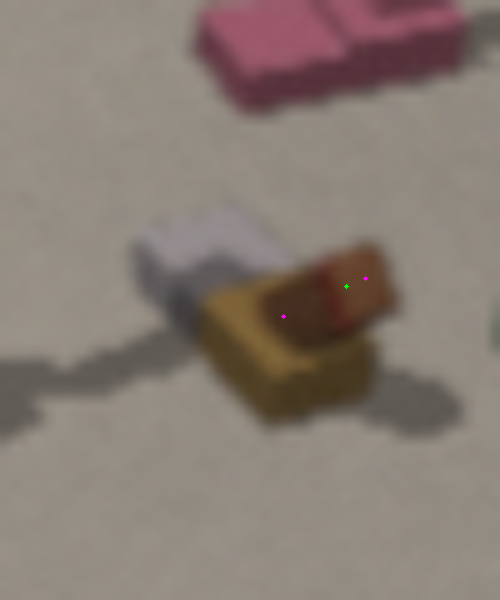

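Request:
play_rows(offset=[[-0.4, -1, 4], [-0.4, -1, 8], [-0.4, -1, 12], [-0.4, -1, 15.5], [-0.4, -1, 15.5], [-0.4, -1, 15.5]], roll=[-0.017, -0.017, -0.017, -0.017, -0.017, -0.017], gripper=0.3)

```text
time: 18.55
tool_pos: [0.4982, -0.2632, 0.072]
tool_rot: [0.726, 0.615, 0.198, 0.236]
wrist_force: [-0.5, -0.4, 1.2]
gripper_width: 0.0557
```

```bash

python3 -c "
from h import *
h=T(*GP,[-.049,0,.056])[0]
st(); rollneed(); off(tgt(h))
im=robot.read_camera('top');s=robot.sense(); t=s['tool_pos'];Z=R.from_quat(s['tool_rot']).as_matrix()[:,2]
crop('top',im,200,300,290,380,6,'r_top.png',[([t-.035*Z],(0,255,0)),([h],(255,0,255))])
"
```

```text
t 18.55 pos [ 0.4982 -0.2632  0.072 ] X [ 0.165  0.986 -0.003] Z [ 0.579 -0.099 -0.809] q [-0.863  0.073 -0.787  0.202  0.385 -0.597] F [-0.5 -0.4  1.2] w 0.0557
roll to level X: 0.005 or opposite
offset [-0.28 -0.27  6.58]
```

View pics/r_top.png

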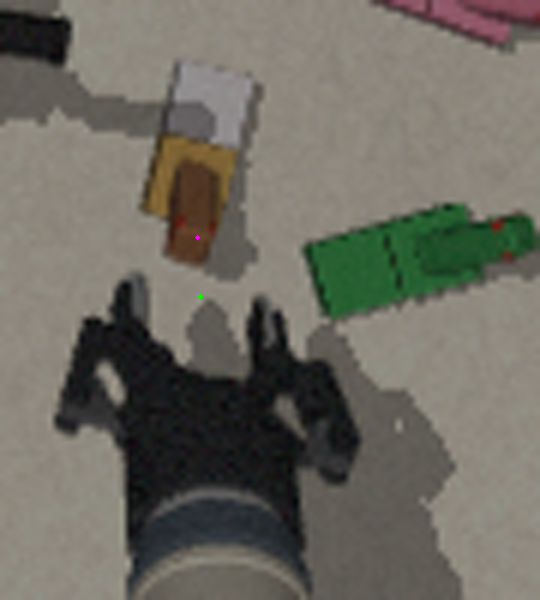

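Request:
play_rows(offset=[[0.2, -0.2, 2.5], [0.2, -0.2, 5], [0.2, -0.2, 6.5], [0.2, -0.2, 6.5], [0.2, -0.2, 6.5]], roll=[0, 0, 0, 0, 0])

```text
time: 19.02
tool_pos: [0.5345, -0.2688, 0.0207]
tool_rot: [0.725, 0.614, 0.198, 0.239]
wrist_force: [-0.4, 0.6, -0.0]
gripper_width: 0.0555
```

```bash

python3 -c "
from h import *
h=T(*GP,[-.049,0,.056])[0]
st(); rollneed(); off(tgt(h))
im=robot.read_camera('top');s=robot.sense(); t=s['tool_pos'];Z=R.from_quat(s['tool_rot']).as_matrix()[:,2]
crop('top',im,200,300,290,380,6,'s_top.png',[([t-.035*Z],(0,255,0)),([h],(255,0,255))])
"
```

```text
t 19.02 pos [ 0.5345 -0.2688  0.0207] X [ 0.167  0.986 -0.006] Z [ 0.581 -0.103 -0.807] q [-0.803  0.21  -0.812  0.015  0.354 -0.54 ] F [-0.4  0.6 -0. ] w 0.0555
roll to level X: 0.01 or opposite
offset [-0.35 -0.22  0.28]
```

View pics/s_top.png

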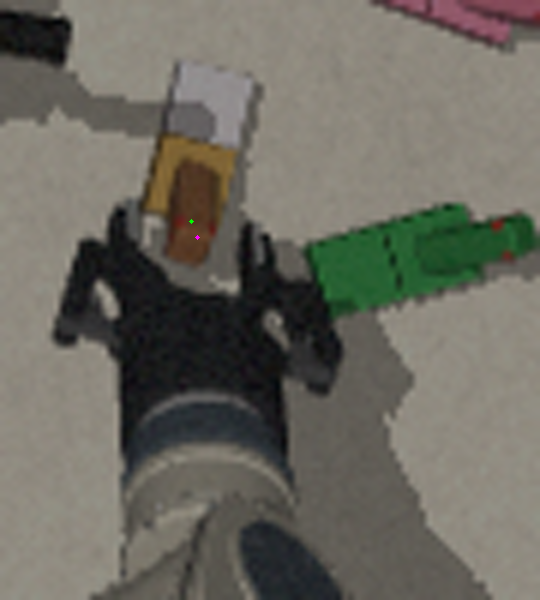

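Request:
play_rows(offset=[[0, 0, 0.2], [0, 0, 0.2], [0, 0, 0.2], [0, 0, 0.2], [0, 0, 0.2], [0, 0, 0.2]], roll=[0, 0, 0, 0, 0, 0], gripper=-1)

```text
time: 19.57
tool_pos: [0.536, -0.2693, 0.0187]
tool_rot: [0.726, 0.614, 0.198, 0.239]
wrist_force: [-5.1, -0.8, 10.5]
gripper_width: 0.0187
```

```bash

python3 -c "
from h import *
st()
im=robot.read_camera('top');s=robot.sense(); t=s['tool_pos'];Z=R.from_quat(s['tool_rot']).as_matrix()[:,2]
crop('top',im,200,300,290,380,6,'t_top.png',[([t-.035*Z],(0,255,0))])
"
```

```text
t 19.57 pos [ 0.536  -0.2693  0.0187] X [ 0.167  0.986 -0.006] Z [ 0.581 -0.103 -0.807] q [-0.801  0.216 -0.813  0.006  0.353 -0.538] F [-5.1 -0.8 10.5] w 0.0187
```

View pics/t_top.png

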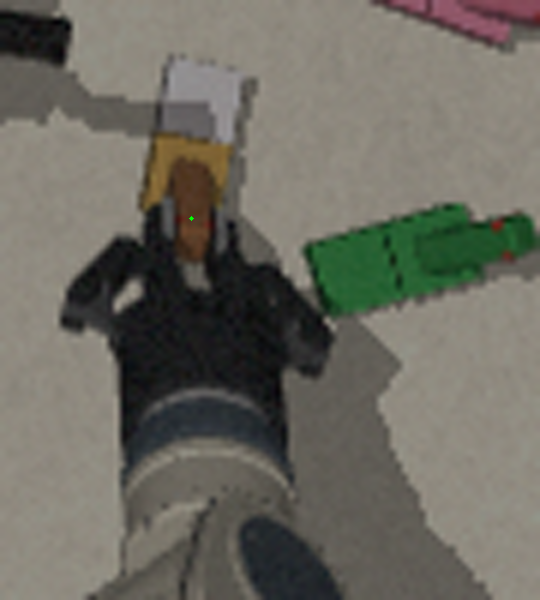

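```bash

python3 -c "
from h import *
tu=lambda u,v:(u/6+290-.5,v/6+200-.5)
o=[((168,56),0),((252,75),1),((153,133),2),((232,148),3),((140,208),4)]
f=lambda p:np.ravel([proj('top',T(*p,GL[i]))[0]-tu(*uv) for uv,i in o])
s=least_squares(f,[.55,-.27,-.17],loss='soft_l1',f_scale=.5);print(s.x,f(s.x).round(1))
f2=lambda p:f([p[0],p[1],-.168]); s=least_squares(f2,[.55,-.27],loss='soft_l1',f_scale=.5);print(s.x)
g=s.x; t=robot.sense(); Rm=R.from_quat(t['tool_rot']).as_matrix()
print('gauge origin in tool frame', Rm.T@(np.array([g[0],g[1],0])-t['tool_pos']))
print('press pts: under roller',T(.6545,.0215,-.126,[[0,0,.05],[-.15,0,.05],[-.012,0,.05]]))
"
```

```text
[ 0.55699508 -0.27124125 -0.21370209] [ 0.6  0.1 -1.1 -0.1  0.7 -0.5 -0.2 -0.  -0.2  0.6]
[ 0.55683605 -0.2710935 ]
gauge origin in tool frame [0.00181474 0.00593293 0.02734581]
press pts: under roller [[0.6545     0.0215     0.05      ]
 [0.50568913 0.04035003 0.05      ]
 [0.64259513 0.023008   0.05      ]]
```

```bash
cat >> h.py <<'E'
GT=np.array([.0018,.0059,.0273])
def gpose():
    s=robot.sense(); Rm=R.from_quat(s['tool_rot']).as_matrix(); g=s['tool_pos']+Rm@GT
    c,si=np.cos(-.126),np.sin(-.126); d=g[:2]-[.6545,.0215]
    print("gauge press frame mm", np.round(1000*np.array([c*d[0]+si*d[1],-si*d[0]+c*d[1],g[2]]),1)); return g
def goff(press_xyz):
    s=robot.sense(); Rm=R.from_quat(s['tool_rot']).as_matrix(); g=s['tool_pos']+Rm@GT
    P=T(.6545,.0215,-.126,press_xyz)[0]; print("offset",np.round(Rm.T@(P-g)*100,2))
E
python3 -c "
from h import *
gpose(); goff([-.11,-.29,.10]); goff([-.14,0,.10]); goff([-.14,0,.056])"
```

```text
gauge press frame mm [ -60.2 -302.6    0. ]
offset [  0.99   1.84 -11.04]
offset [ 29.83  -1.45 -13.67]
offset [ 29.86  -4.05 -10.12]
```

Request:
play_rows(offset=[[0.3, 0.6, -3], [0.7, 1.2, -6], [1, 1.8, -9], [1, 1.8, -11], [3, 1.6, -11.2], [6, 1.3, -11.5], [9, 1, -11.8]], roll=[0, 0, 0, 0, 0, 0, 0])

```text
time: 20.2
tool_pos: [0.4893, -0.169, 0.1183]
tool_rot: [0.727, 0.613, 0.198, 0.238]
wrist_force: [1.9, -0.0, -3.0]
gripper_width: 0.0187
```

```bash
python3 -c "
from h import *
st();gpose(); goff([-.14,0,.10]); goff([-.14,0,.056])
im=robot.read_camera('top')
crop('top',im,160,320,180,360,4,'u_top.png')
im=robot.read_camera('side')
crop('side',im,100,300,200,400,3.5,'u_side.png')"
```

```text
t 20.2 pos [ 0.4893 -0.169   0.1183] X [ 0.169  0.986 -0.005] Z [ 0.58  -0.103 -0.808] q [-0.683 -0.102 -0.815  0.291  0.29  -0.43 ] F [ 1.9 -0.  -3. ] w 0.0187
gauge press frame mm [-119.  -208.9   99.7]
offset [20.78 -2.37 -1.88]
offset [20.8  -4.96  1.68]
```

View pics/u_top.png

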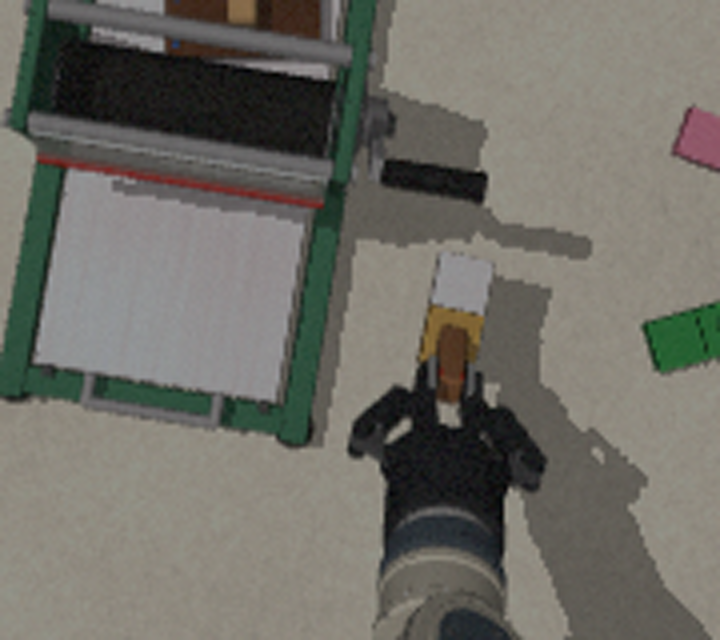

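View pics/u_side.png

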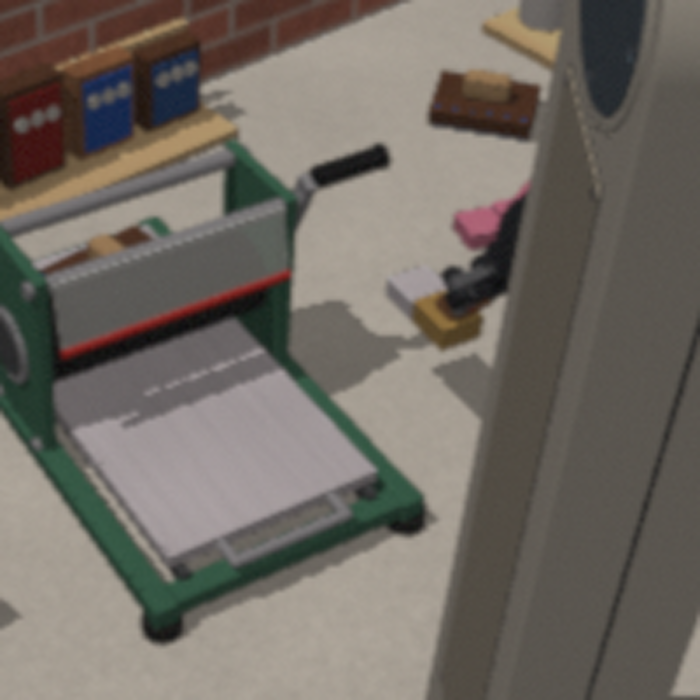

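Request:
play_rows(offset=[[4, -0.5, -0.4], [8, -0.9, -0.8], [12, -1.4, -1.2], [16, -1.9, -1.5], [20, -2.3, -1.8], [20.8, -2.4, -1.9], [20.8, -2.4, -1.9], [20.8, -2.4, -1.9]], roll=[0, 0, 0, 0, 0, 0, 0, 0])

```text
time: 20.97
tool_pos: [0.4943, 0.042, 0.118]
tool_rot: [0.725, 0.616, 0.198, 0.237]
wrist_force: [-0.4, 0.2, -2.9]
gripper_width: 0.0187
```

```bash
python3 -c "
from h import *
st();gpose(); goff([-.14,0,.062]);goff([-.14,0,.05]); 
im=robot.read_camera('top')
crop('top',im,160,320,150,330,4,'v_top.png')
im=robot.read_camera('side')
crop('side',im,100,300,180,380,3.5,'v_side.png')"
```

```text
t 20.97 pos [0.4943 0.042  0.118 ] X [ 0.164  0.986 -0.005] Z [ 0.579 -0.1   -0.809] q [-0.028 -0.135 -0.852  0.231 -0.084  0.108] F [-0.4  0.2 -2.9] w 0.0187
gauge press frame mm [-140.6    1.2   99.4]
offset [-0.09 -2.14  3.07]
offset [-0.09 -2.85  4.04]
```

View pics/v_top.png

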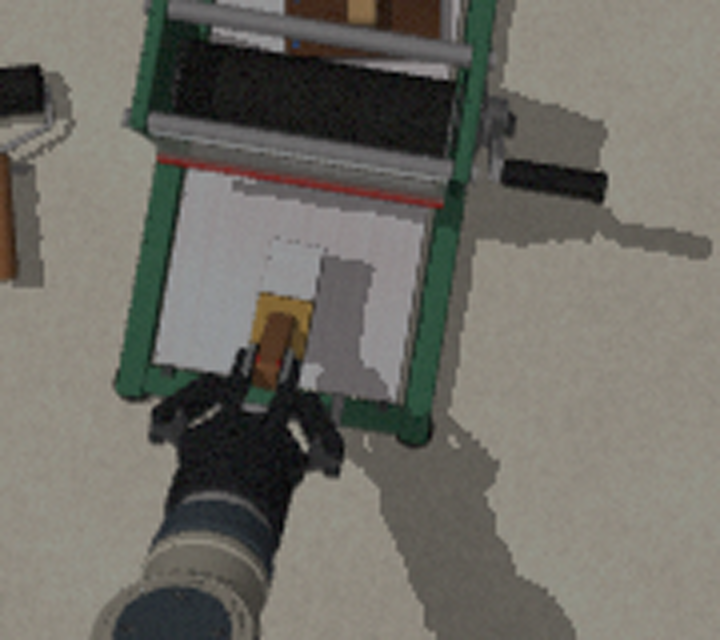

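View pics/v_side.png

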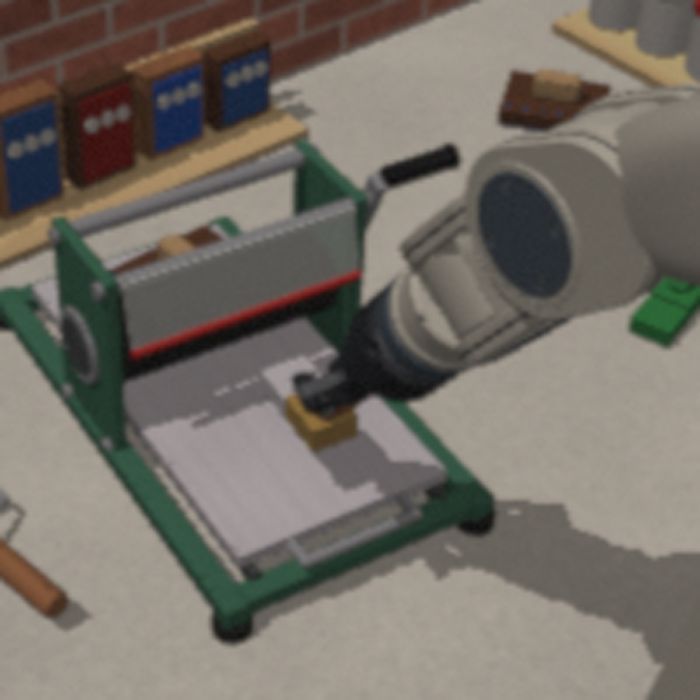

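Request:
play_rows(offset=[[0, -0.8, 1.1], [0, -1.6, 2.3], [-0.1, -2.3, 3.4], [-0.1, -2.5, 3.7], [-0.1, -2.5, 3.7]], roll=[0, 0, 0, 0, 0])

```text
time: 21.48
tool_pos: [0.4954, 0.0381, 0.0726]
tool_rot: [0.727, 0.614, 0.197, 0.237]
wrist_force: [0.4, -0.3, -2.2]
gripper_width: 0.0188
```

```bash
python3 -c "
from h import *
st();gpose(); goff([-.14,0,.05]);goff([-.14,0,.048])"
```

```text
t 21.48 pos [0.4954 0.0381 0.0726] X [ 0.169  0.986 -0.005] Z [ 0.578 -0.103 -0.81 ] q [-0.038 -0.058 -0.94   0.066 -0.082  0.105] F [ 0.4 -0.3 -2.2] w 0.0188
gauge press frame mm [-139.    -2.8   53.9]
offset [ 0.28 -0.32  0.25]
offset [ 0.28 -0.43  0.41]
```

Request:
play_rows(offset=[[0.1, -0.12, 0.16], [0.1, -0.24, 0.32], [0.1, -0.24, 0.32]], roll=[0, 0, 0])

```text
time: 21.73
tool_pos: [0.4965, 0.0402, 0.0702]
tool_rot: [0.726, 0.614, 0.198, 0.238]
wrist_force: [-0.5, -0.3, -2.7]
gripper_width: 0.0187
```

Request:
play_rows(offset=[[0, -0.06, 0.08], [0, -0.06, 0.08]], roll=[0, 0])

```text
time: 21.9
tool_pos: [0.4963, 0.0406, 0.0691]
tool_rot: [0.726, 0.614, 0.198, 0.238]
wrist_force: [0.1, -0.5, -3.3]
gripper_width: 0.0187
```

Request:
play_rows(offset=[[0, -0.06, 0.08], [0, -0.06, 0.08]], roll=[0, 0])

```text
time: 22.07
tool_pos: [0.4967, 0.0405, 0.0686]
tool_rot: [0.726, 0.614, 0.199, 0.239]
wrist_force: [-2.2, -0.5, 3.7]
gripper_width: 0.0189
```

```bash
python3 -c "
from h import *
st();gpose(); goff([-.04,-.001,.0499])
im=robot.read_camera('side')
crop('side',im,100,300,180,380,3.5,'w_side.png')"
```

```text
t 22.07 pos [0.4967 0.0405 0.0686] X [ 0.167  0.986 -0.005] Z [ 0.581 -0.102 -0.807] q [-0.031 -0.048 -0.95   0.042 -0.084  0.108] F [-2.2 -0.5  3.7] w 0.0189
gauge press frame mm [-1.38e+02 -1.00e-01  5.00e+01]
offset [0.32 7.9  5.79]
```

View pics/w_side.png

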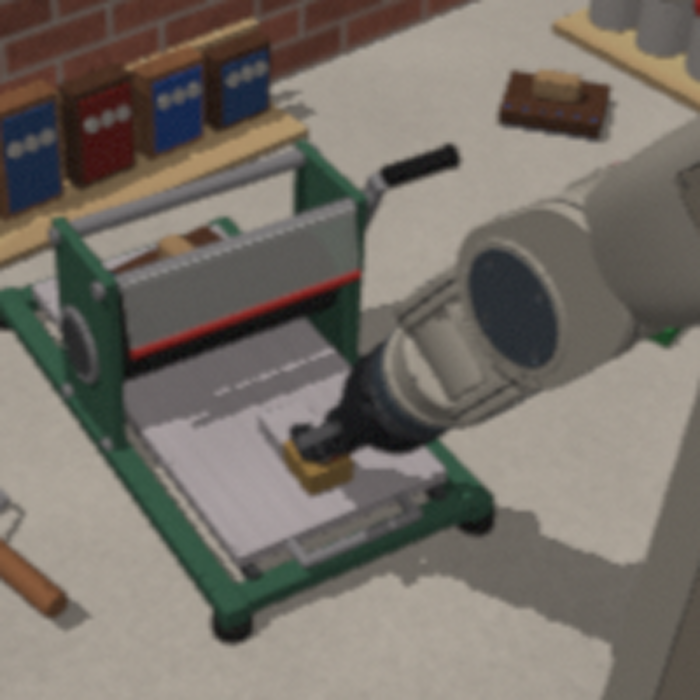

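Request:
play_rows(offset=[[0.05, 1, 0.73], [0.1, 2, 1.47], [0.15, 3, 2.2], [0.2, 4, 2.93], [0.2, 5, 3.67], [0.2, 5, 3.67]], roll=[0, 0, 0, 0, 0, 0])

```text
time: 22.62
tool_pos: [0.5608, 0.0317, 0.0684]
tool_rot: [0.726, 0.614, 0.199, 0.239]
wrist_force: [-0.5, -0.6, -1.5]
gripper_width: 0.0188
```

```bash
python3 -c "
from h import *
st();gpose(); goff([-.04,-.001,.0499])
im=robot.read_camera('side')
crop('side',im,130,260,200,330,5,'x_side.png')
im=robot.read_camera('top')
crop('top',im,140,280,180,310,4.5,'x_top.png')"
```

```text
t 22.62 pos [0.5608 0.0317 0.0684] X [ 0.167  0.986 -0.004] Z [ 0.582 -0.102 -0.807] q [-0.05   0.059 -0.843  0.041 -0.073  0.093] F [-0.5 -0.6 -1.5] w 0.0188
gauge press frame mm [-73.3  -0.8  49.9]
offset [0.12 2.69 1.96]
```

View pics/x_side.png

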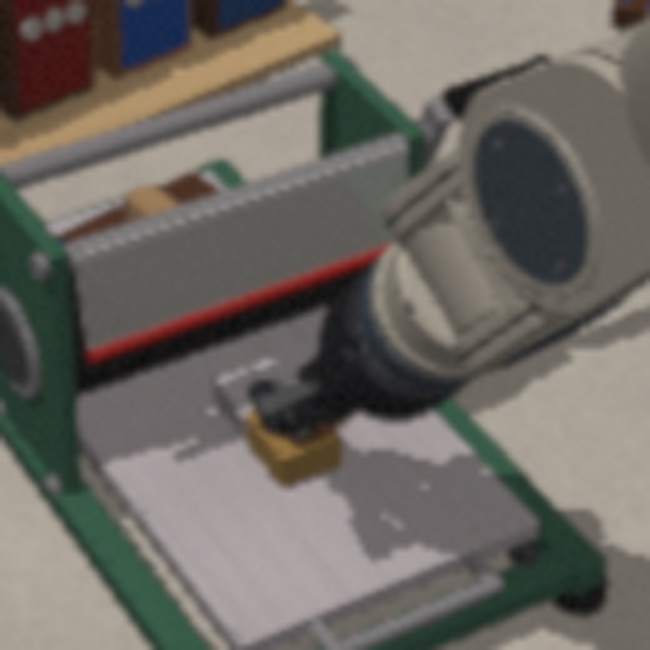

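View pics/x_top.png

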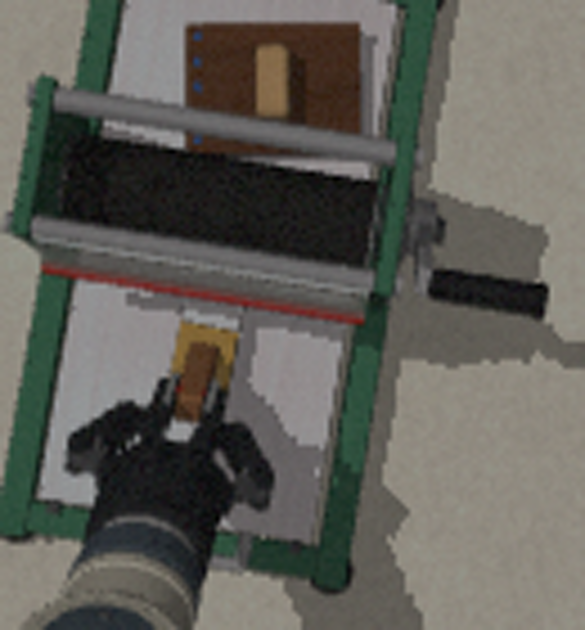

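Request:
play_rows(offset=[[0.02, 0.4, 0.3], [0.04, 0.8, 0.6], [0.06, 1.2, 0.89], [0.08, 1.6, 1.18], [0.1, 2.0, 1.48], [0.1, 2.4, 1.77], [0.1, 2.4, 1.77]], roll=[0, 0, 0, 0, 0, 0, 0])

```text
time: 23.3
tool_pos: [0.5879, 0.0284, 0.0684]
tool_rot: [0.725, 0.614, 0.199, 0.238]
wrist_force: [-1.2, 1.5, 6.4]
gripper_width: 0.0189
```

```bash
python3 -c "
from h import *
st();gpose(); goff([-.02,-.001,.0499])
im=robot.read_camera('side')
crop('side',im,130,260,200,330,5,'y_side.png')"
```

```text
t 23.3 pos [0.5879 0.0284 0.0684] X [ 0.166  0.986 -0.004] Z [ 0.582 -0.101 -0.807] q [-0.055  0.101 -0.793  0.048 -0.069  0.088] F [-1.2  1.5  6.4] w 0.0189
gauge press frame mm [-46.1  -0.7  49.8]
offset [0.07 2.11 1.53]
```

View pics/y_side.png

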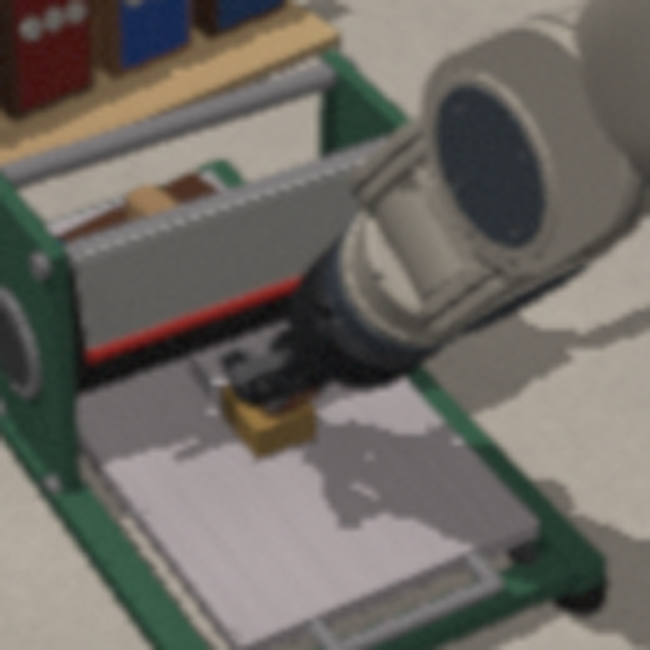

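Request:
play_rows(offset=[[0.02, 0.43, 0.26], [0.03, 0.83, 0.55], [0.05, 1.2, 0.83], [0.05, 1.6, 1.12], [0.05, 1.6, 1.12]], roll=[0, 0, 0, 0, 0])

```text
time: 23.77
tool_pos: [0.6069, 0.0256, 0.0684]
tool_rot: [0.726, 0.614, 0.199, 0.238]
wrist_force: [0.1, 1.0, 5.0]
gripper_width: 0.0188
```

```bash
python3 -c "
from h import *
st();gpose(); goff([-.012,-.001,.0499])
im=robot.read_camera('side')
crop('side',im,130,260,200,330,5,'z_side.png')"
```

```text
t 23.77 pos [0.6069 0.0256 0.0684] X [ 0.166  0.986 -0.004] Z [ 0.581 -0.102 -0.808] q [-0.059  0.13  -0.756  0.057 -0.067  0.085] F [0.1 1.  5. ] w 0.0188
gauge press frame mm [-26.8  -1.1  49.8]
offset [0.07 1.2  0.86]
```

View pics/z_side.png

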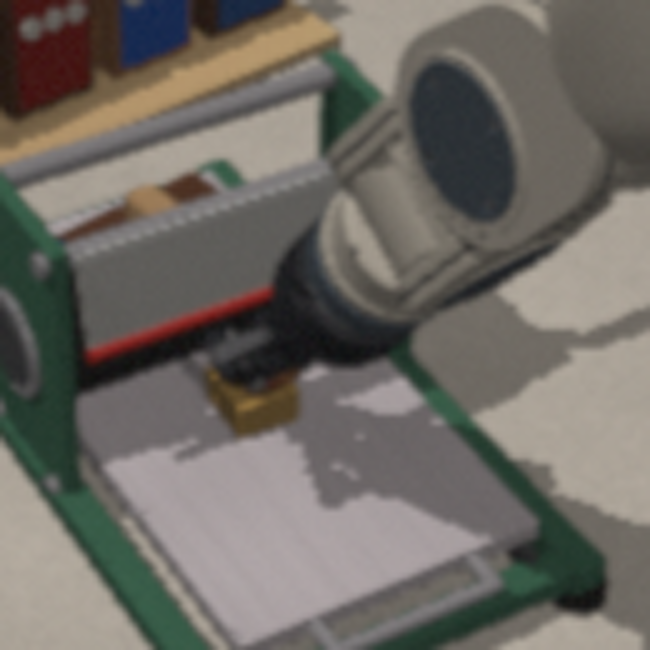

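Nose is under the guard; no x force. Advance in small steps watching the force.

Request:
play_rows(offset=[[0.01, 0.25, 0.17], [0.02, 0.5, 0.35], [0.02, 0.6, 0.42], [0.02, 0.6, 0.42]], roll=[0, 0, 0, 0])

```text
time: 24.15
tool_pos: [0.6136, 0.0247, 0.0684]
tool_rot: [0.726, 0.614, 0.198, 0.238]
wrist_force: [-3.4, 1.1, 7.7]
gripper_width: 0.0187
```

Request:
play_rows(offset=[[0.01, 0.12, 0.09], [0.01, 0.24, 0.18], [0.01, 0.24, 0.18]], roll=[0, 0, 0])

```text
time: 24.4
tool_pos: [0.6164, 0.0243, 0.0683]
tool_rot: [0.726, 0.614, 0.198, 0.238]
wrist_force: [-5.4, 1.7, 8.6]
gripper_width: 0.0187
```

Request:
play_rows(offset=[[0.01, 0.1, 0.05], [0.01, 0.19, 0.1], [0.01, 0.19, 0.1]], roll=[0, 0, 0])

```text
time: 24.65
tool_pos: [0.6183, 0.0241, 0.0684]
tool_rot: [0.726, 0.614, 0.198, 0.238]
wrist_force: [-5.1, 1.3, 7.6]
gripper_width: 0.0186
```

Request:
play_rows(offset=[[0, 0.08, 0.05], [0, 0.16, 0.1], [0, 0.16, 0.1]], roll=[0, 0, 0])

```text
time: 24.9
tool_pos: [0.6201, 0.0237, 0.0684]
tool_rot: [0.726, 0.614, 0.198, 0.238]
wrist_force: [-5.3, 0.4, 7.1]
gripper_width: 0.019
```

Request:
play_rows(offset=[[0, 0.08, 0.06], [0, 0.16, 0.11], [0, 0.16, 0.11]], roll=[0, 0, 0])

```text
time: 25.15
tool_pos: [0.622, 0.0234, 0.0684]
tool_rot: [0.726, 0.615, 0.198, 0.238]
wrist_force: [-4.1, 0.4, 6.2]
gripper_width: 0.0189
```

```bash
python3 -c "
from h import *
st();gpose(); goff([-.005,-.001,.0499])
im=robot.read_camera('side')
crop('side',im,150,230,220,310,8,'aa_side.png',[(T(.6545,.0215,-.126,[[-.013-.044,.02,.074],[-.013,.02,.074],[-.013-.044,.02,.05],[-.013-.044,-.02,.05]]),(0,255,0))])
im=robot.read_camera('top')
crop('top',im,140,280,180,310,4.5,'aa_top.png')"
```

```text
t 25.15 pos [0.622  0.0234 0.0684] X [ 0.166  0.986 -0.005] Z [ 0.58  -0.101 -0.808] q [-0.062  0.153 -0.726  0.066 -0.065  0.082] F [-4.1  0.4  6.2] w 0.0189
gauge press frame mm [-11.6  -1.3  49.7]
offset [0.06 0.54 0.37]
```

View pics/aa_side.png

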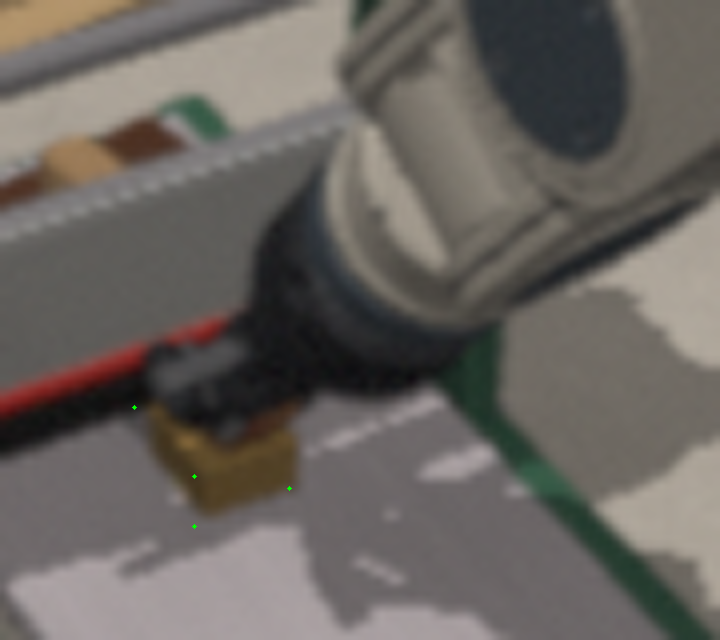

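View pics/aa_top.png

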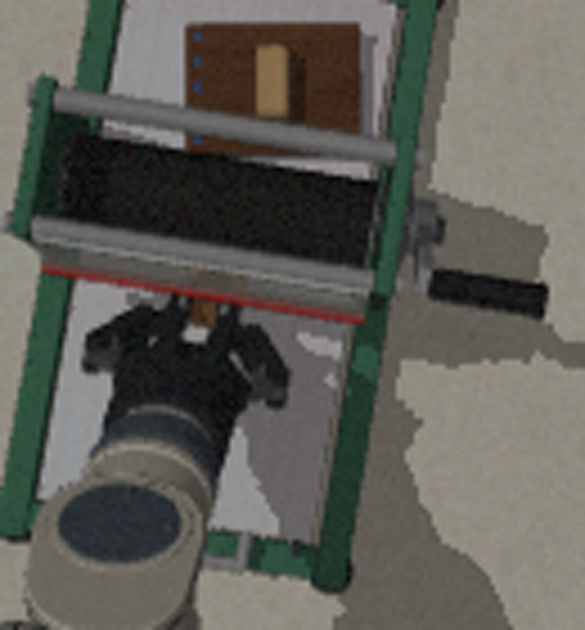

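Request:
play_rows(offset=[[0, 0.08, 0.06], [0, 0.16, 0.11], [0, 0.16, 0.11]], roll=[0, 0, 0])

```text
time: 25.5
tool_pos: [0.6233, 0.0232, 0.0683]
tool_rot: [0.726, 0.615, 0.198, 0.237]
wrist_force: [-10.9, 2.2, 10.2]
gripper_width: 0.0188
```

Request:
play_rows(offset=[[0, 0.08, 0.06], [0, 0.16, 0.11], [0, 0.16, 0.11]], roll=[0, 0, 0])

```text
time: 25.75
tool_pos: [0.6238, 0.0231, 0.0682]
tool_rot: [0.726, 0.615, 0.197, 0.237]
wrist_force: [-25.2, 3.9, 21.0]
gripper_width: 0.0191
```

Request:
play_rows(offset=[[-0.02, -0.4, -0.32], [-0.05, -1.1, -0.86], [-0.1, -2.1, -1.6], [-0.13, -3.2, -2.38], [-0.17, -4.3, -3.2], [-0.2, -5.5, -4.05], [-0.2, -6.7, -4.95], [-0.2, -7.9, -5.8], [-0.2, -9.1, -6.7], [-0.2, -9.1, -6.7]], roll=[0, 0, 0, 0, 0, 0, 0, 0, 0, 0])

```text
time: 26.58
tool_pos: [0.5117, 0.0398, 0.0687]
tool_rot: [0.726, 0.615, 0.198, 0.238]
wrist_force: [-1.1, 0.7, -3.3]
gripper_width: 0.019
```

```bash
python3 -c "
from h import *
st();gpose(); goff([-.13,-.001,.0499])
im=robot.read_camera('side')
crop('side',im,130,280,200,350,4,'ab_side.png')
im=robot.read_camera('top')
crop('top',im,140,280,180,310,4.5,'ab_top.png')"
```

```text
t 26.58 pos [0.5117 0.0398 0.0687] X [ 0.166  0.986 -0.005] Z [ 0.579 -0.102 -0.809] q [-0.032 -0.021 -0.922  0.045 -0.083  0.106] F [-1.1  0.7 -3.3] w 0.019
gauge press frame mm [-123.1    1.    50.1]
offset [-0.23 -0.56 -0.39]
```

View pics/ab_side.png

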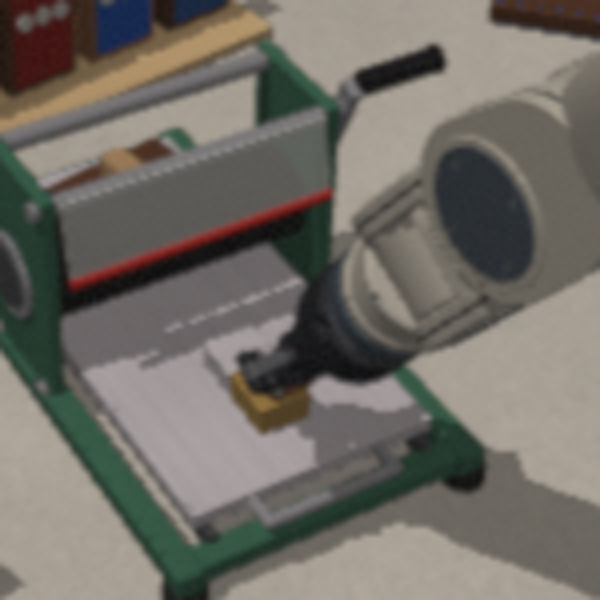

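View pics/ab_top.png

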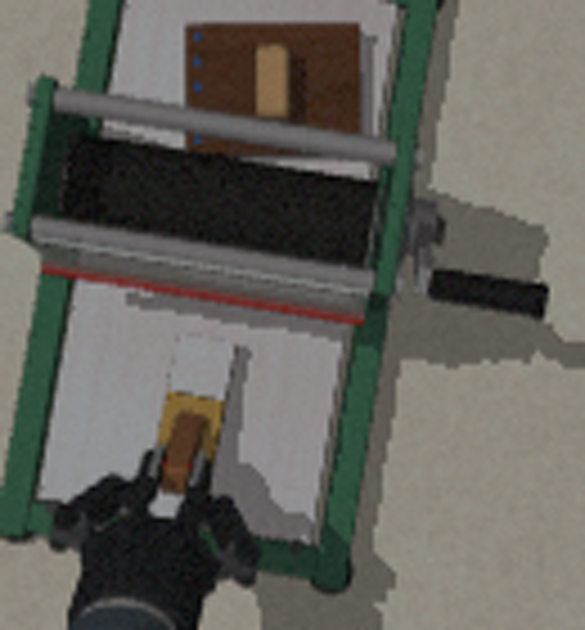

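Request:
play_rows(offset=[[0, -0.03, 0.04], [0, -0.05, 0.06], [0, -0.05, 0.06]], roll=[0, 0, 0])

```text
time: 26.93
tool_pos: [0.5152, 0.0392, 0.0684]
tool_rot: [0.726, 0.614, 0.198, 0.238]
wrist_force: [-3.7, 1.7, 4.7]
gripper_width: 0.0186
```

Request:
play_rows(offset=[[0, 0, 0], [0, 0, 0], [0, 0, 0], [0, 0, 0], [0, 0, 0]], roll=[0, 0, 0, 0, 0], gripper=0.3)

```text
time: 27.35
tool_pos: [0.5148, 0.0393, 0.0682]
tool_rot: [0.726, 0.614, 0.198, 0.238]
wrist_force: [-0.5, -0.1, -0.4]
gripper_width: 0.0555
```

Request:
play_rows(offset=[[0, 0, -1], [0, 0, -3], [0, 0, -6], [0, 0, -10], [0, 0, -14], [0, 0, -16], [0, 0, -16]], roll=[0, 0, 0, 0, 0, 0, 0])

```text
time: 27.93
tool_pos: [0.4219, 0.0561, 0.2023]
tool_rot: [0.725, 0.614, 0.201, 0.24]
wrist_force: [1.3, 1.3, 0.7]
gripper_width: 0.0555
```

```bash
python3 -c "
from h import *
st()
P=T(.6545,.0215,-.126,[grip(q,y) for q in (.64,.87,1.11) for y in(-.1415,-.2065)])
im=robot.read_camera('side'); print(robot.find_in('side','gauge'))
crop('side',im,110,280,180,350,4,'ac_side.png',[(P,(0,255,0))])
im=robot.read_camera('top')
crop('top',im,140,280,130,310,4.3,'ac_top.png',[(P,(0,255,0))])"
```

```text
t 27.93 pos [0.4219 0.0561 0.2023] X [ 0.166  0.986 -0.003] Z [ 0.586 -0.101 -0.804] q [ 0.026 -0.366 -0.755  0.555 -0.117  0.153] F [1.3 1.3 0.7] w 0.0555
[{'location': [224.9, 266.6], 'p': 0.87}]
```

View pics/ac_side.png

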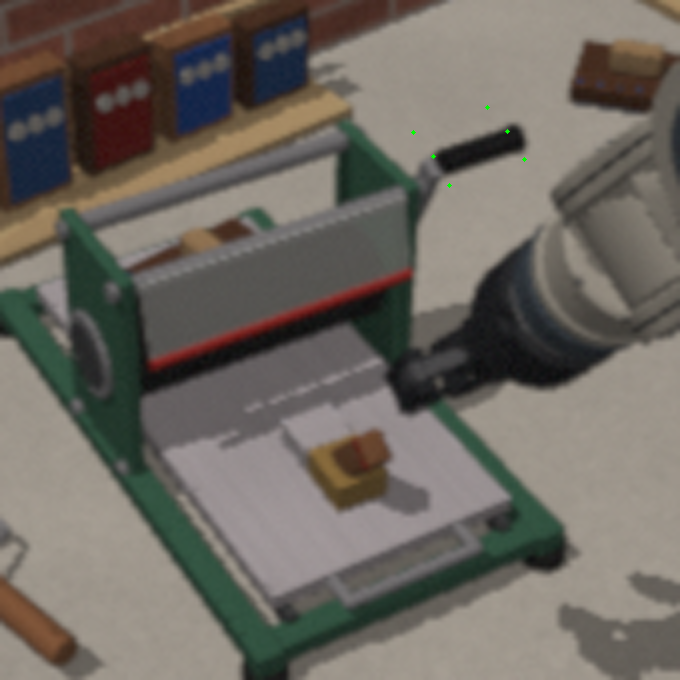

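View pics/ac_top.png

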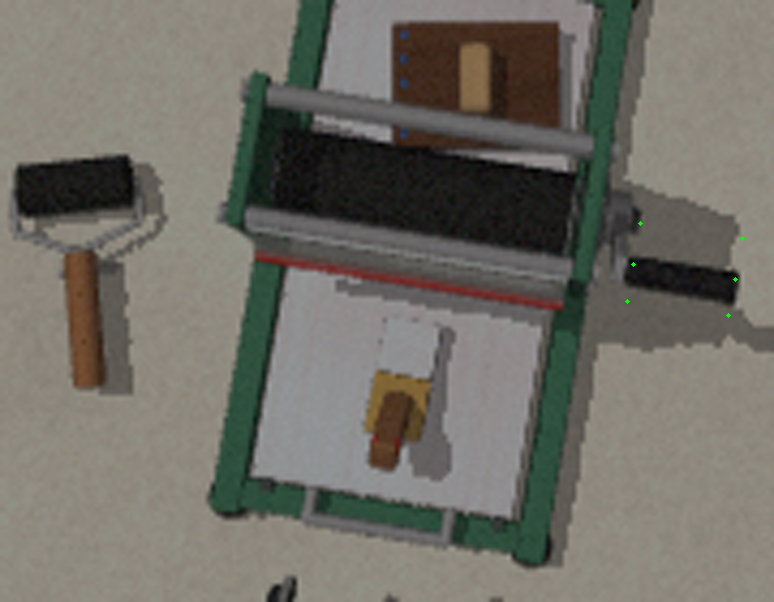

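```bash
python3 -c "
from h import *
tu=lambda u,v:(u/4.3+130-.5,v/4.3+140-.5); su=lambda u,v:(u/4+180-.5,v/4+110-.5)
o=[('top',tu(385,315),0),('top',tu(440,323),1),('top',tu(374,371),2),('top',tu(432,382),3),('top',tu(366,430),4),('side',su(308,455),2),('side',su(345,483),4),('side',su(345,508),9),('side',su(386,497),10)]
G=np.array(GL)+[0,0,.05]
f=lambda p:np.ravel([proj(n,T(*p,G[i]))[0]-uv for n,uv,i in o])
s=least_squares(f,[.53,.03,-.17],loss='soft_l1',f_scale=.7);g=s.x;print(g,f(g).round(1))
c,si=np.cos(-.126),np.sin(-.126); d=g[:2]-[.6545,.0215]; print(c*d[0]+si*d[1],-si*d[0]+c*d[1])
"
```

```text
[ 0.53627688  0.03512547 -0.08879426] [-0.2  0.6  0.1  0.1  0.8  0.6  0.4 -0.5  0.9  1.4 -0.9 -1.4 -1.3  1.
 -1.5  1.   0.2 -1.7]
-0.1189981794307771 -0.0013392737134207636
```

```bash
python3 -c "
from h import *
st(); print(robot.close_job())"
```

```text
t 28.08 pos [0.422  0.0556 0.197 ] X [ 0.167  0.986 -0.005] Z [ 0.58  -0.102 -0.808] q [ 0.024 -0.359 -0.76   0.549 -0.116  0.153] F [0.3 0.6 0.4] w 0.0556
the job is handed in; nothing more can be done
None
```

The job is done and handed in at about 28 s; `close_job` reports no verdict, so what follows is my own measurement.

- **Lever:** I gripped the lever and swung it to about q = 0.80 rad, a gap of roughly 21.3 mm. This still held in the last pictures.
- **Gauge trial:** I slid the gauge nose-first along the bed under the middle of the roller. Resistance rose to about 25 N at the wrist with the step face about 9–13 mm short of the roller's middle, where the step should meet it.
- **Final state:** I drew the gauge back out and released it flat on the near bed, step face about 119–123 mm before the roller's middle. The gripper is clear and touches nothing. The carved block and the hand ink roller look unmoved in the pictures.

**What disagreed:**
- **Fingertip offset:** The real fingertips sit about 35 mm behind the reported TCP. My first lever grasp closed on nothing because of this. I found the offset by touching the bed (about 45 N on the fingertips, read at the wrist) and corrected for it.
- **Tool lean:** The moves offer no tilt. I got a lean of about 36 degrees, short of the suggested 40, by driving the arm against a wrist joint limit.
- **Cameras:** The side and top views disagree by 1–2 pixels, so positions are good to about 5 mm.

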